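# Put the bench things back on their own mats

## Task

Someone put the things back on the wrong cork mats. Move each thing to the middle of its own mat, using the empty square mat or free table as a parking place on the way: the cream pot belongs on the large round mat, the dropper bottle on the small round mat, the date stamp on the rectangular mat and the marker on the long narrow mat. The pot, bottle and stamp must stand upright, the stamp and the marker lined up with the long side of their mats, and the glue stick must stay where it stands.

Things in the scene. Friction and masses are not known exactly. Their poses are not given: they have to be found in the camera images.
- pot_mid (a point): Low round cosmetic pot with a screw lid, cream with a dark red band; diameter 63 mm, height 34 mm, solid, stands upright on one of the mats, about 75 g. The point is its centre, 17 mm above its underside; z is up through the lid. Grip it across the diameter.
- dropper_mid (a point): Slim amber glass dropper bottle with a black rubber bulb, standing upright on one of the mats; height 102 mm, about 60 g. The point is on its axis, 51 mm above its underside; z points up to the bulb. The glass body is 30 mm in diameter up to 62 mm above the underside, the collar 22 mm up to 75 mm, the bulb 14 mm above that: grip the glass body, 15 to 30 mm below the point.
- stamp_mid (a point): Self-inking date stamp, a black and grey block standing upright on one of the mats; its foot measures 39 mm (own x) by 58 mm (own y), height 74 mm, about 110 g. The point is its centre, 37 mm above its underside. The waist between 30 and 52 mm above the underside is 30 mm (x) by 50 mm (y), the head above it 34 mm by 54 mm: grip the waist along x, at the height of the point.
- marker_mid (a point): Marker pen, white with a black cap, lying flat on one of the mats (its ends may overhang the mat); 136 mm long along own y, 14 mm wide along x, 15 mm high. The point is its middle, 7.5 mm above its underside; it does not roll, about 30 g. Grip it across x at the middle.
- mat_large_round_mid (a point): Large round cork mat, diameter 120 mm, 4 mm thick: the pot's own place. Fixed to the table. The point is the middle of its top face, 4 mm above the table. Occupied by another thing at the start.
- mat_small_round_mid (a point): Small round cork mat, diameter 80 mm, 4 mm thick: the dropper bottle's own place. Fixed to the table. The point is the middle of its top face, 4 mm above the table. Occupied by another thing at the start.
- mat_rectangle_mid (a point): Rectangular cork mat, 70 mm (own x) by 120 mm (own y), 4 mm thick: the stamp's own place, the stamp's 58 mm side along the mat's long side, either way round. Fixed to the table. The point is the middle of its top face, 4 mm above the table. Occupied by another thing at the start.
- mat_strip_mid (a point): Long narrow cork mat, 60 mm (own x) by 175 mm (own y), 4 mm thick: the marker's own place, the marker lying along it, either way round. Fixed to the table. The point is the middle of its top face, 4 mm above the table. Occupied by another thing at the start.
- mat_spare_mid (a point): Square cork mat, 100 mm by 100 mm, 4 mm thick, with nothing on it at the start: a free parking place. Fixed to the table. The point is the middle of its top face, 4 mm above the table. 
- glue_mid (a point): Blue and white glue stick standing upright on the bare table among the mats, a bystander that must not be moved; diameter 28 mm, height 98 mm. The point is its centre, 49 mm above the table.

How it is judged:
By the outcome, as a careful person would: the job done as asked, in the order asked, and still so for the second after the job is handed in, with the robot touching nothing.
It also fails if it takes over 144 s, if anything falls off the work surface, if the arm or the gripper's body presses on something with over 40 N, if the wrist force passes 120 N, or if a joint passes its speed limit or range.

## Robot

A 7-joint arm with a two-finger parallel gripper is mounted at the origin on a cart in front of the work surface, level with it; the furniture and walls round the work are solid. World frame = base frame: x ahead of the robot, y to its left, z up, the work surface at z = 0. Lengths are in m, angles in degrees, forces in N, time in s.
With the tool pointing down it reaches from about 0.425 to 0.875 m from the base axis. Payload 4.7 kg.
Tool frame: the origin (TCP) lies on the centre line of the jaws, within the pads' length; the fingertips stand 8 mm ahead of it and the grasp point (between the pads) lies 11 mm behind it; z points along the fingers, y is the direction in which the jaws open and shut (so a half turn about z gives the same grasp; the last joint's range is limited). The gripper opens to 87 mm and grips with 3 to 60 N. Pads are 19 mm wide; open, the fingers measure 117 mm over their backs; the gripper's body (75 mm by 190 mm) begins 51 mm behind the grasp point.
Start: joints at [-63.306, 18.392, -4.016, 83.108, 1.295, 78.541, -3.26], TCP at [0.284, 0.585, 0.231] pointing down, gripper open.
Joint ranges: [-163.93, 163.93], [-17.29, 119.83], [-79.2, 71.16], [3.27, 140.29], [-89.18, 269.18], [5.43, 117.66], [-154.24, 154.24]. Speed limits (degrees/s): [147.25, 147.25, 180, 180, 180, 180, 180].

## Interface

Orientations are given as [roll, pitch, yaw] about the fixed x, y, z axes, in that order (R = Rz(yaw) Ry(pitch) Rx(roll)).
In Python, from cell import status, vision, workorder gives the robot as it stands.
- The arm moves only by the tool step_arm, never from a script. Its argument "series" is a list of rows, each an object of numbers: "ax", "ay", "az": the turn, a rotation vector about the world's x, y, z in degrees; "x", "y", "z": the shift along the world's x, y, z in m; "claw": the opening in per cent of the stroke, from 0 (shut) to 100 (fully open). In form: [{"ax": .., "ay": .., "az": .., "x": .., "y": .., "z": .., "claw": ..}, ...]. A call has 1 to 12 rows; each row is the pose to reach, as a shift and turn from the pose commanded when the call began; what a row does not reach only later rows make up. A row lasts 1/10 s, in which the tool goes at most 50 mm and 8.59 degrees, less where a joint would pass 70% of its speed; a pose out of reach is approached as far as the arm can. A call with a gripper value outside its range is refused whole. The fingers move at their own pace and stop on an object; "squeeze" is the grip in N (left out, the last holds). Time passes only in rows, so rows that repeat a pose let the fingers close. It gives the time, the measured TCP pose, the force and the opening at its end, in the units of the state.
- status.get_obs(): the state, without advancing time (a new reading comes with each control period).
- vision.read_camera(name): name is "side" or "top"; returns the picture (384x512x3 uint8, red, green, blue); there is no depth.
- vision.camera_params(name): a dict with "fovy" (degrees; the focal length in pixels is half the picture's height over the tangent of half this angle, whatever the lens; pixels are square), "cx", "cy" (the principal point, pixels), "eye" and "orientation" of the camera in the world. Camera axes: x right, y down, z forward; pixel columns grow to the right and rows downward; lengths in m; the calibration is good to about 2 mm. A picture is of the moment at which its call begins. camera_params takes no time and is no camera call.
- workorder.sign_off(): hands the job in, once; it reports no verdict.
The state is a dict: "time_s": time; "qpos": joint angles; "joint_velocities": joint speeds; "effort": joint torques, N m; "tool_pos": TCP position; "tool_rot": TCP orientation; "force": force on the tool from outside, world axes, zero at the start; "wrist_torque": the same for the moment, N m; "grip_width": finger opening in m.
Only numpy, scipy, OpenCV 4.12 (cv2) and the standard library are available. Lean on these libraries where they do the work, as an engineer would, in place of code of your own. Each camera call takes 0.05 s, during which the arm holds its last target.

## Working session

There is one attempt and no reset: what is moved stays moved. The work goes in short steps, Python scripts to look and compute and a tool call to move; the robot and the scene stay as the last step left them, time stands still between calls to the robot, and variables do not carry over. Pictures are saved under pics/ and viewed, and the job is handed in when it is done.

Besides the shell and the picture viewer there is one more tool, called by a JSON object that holds its "fn" and its "kwargs". step_arm: Moves the arm, as the interface text tells. Its arguments: {"type":"object","properties":{"series":{"type":"array"},"squeeze":{"type":"number"}},"required":["series"]}

```bash
ls; mkdir -p pics; python3 - <<'E'
from cell import status, vision, workorder
import cv2
o=status.get_obs();print(o)
for n in("side","top"):
    print(n,vision.camera_params(n))
    im=vision.read_camera(n);cv2.imwrite(f"pics/{n}0.png",im[:,:,::-1])
E
```

```text
pics
{'time_s': 0.0, 'qpos': array([-63.30671857,  18.43820979,  -4.01456428,  83.17490012,
         1.29631787,  78.5409178 ,  -3.26023269]), 'joint_velocities': array([ 0.10198037,  0.03859043, -0.13453911, -0.07581919, -0.0915037 ,
       -0.10313647, -0.12340691]), 'effort': array([-9.25181621e-05, -4.91290355e+01, -4.03938163e-01, -3.12535357e+01,
       -6.38991455e-02,  4.35043126e-02,  1.61485837e-04]), 'tool_pos': array([0.28359902, 0.58426968, 0.22947103]), 'tool_rot': array([-1.79891285e+02,  7.37796396e-03,  1.54115588e+02]), 'force': array([-0.21702578,  1.20038132,  0.3465076 ]), 'wrist_torque': array([0.01753357, 0.04618614, 0.00612655]), 'grip_width': 0.08705504070569058}
side {'fovy': 56.75561980416741, 'cx': 258.7625114342782, 'cy': 190.1457417454978, 'eye': array([ 0.38193348, -0.69505092,  0.45474151]), 'orientation': array([-118.13872197,   -1.44808438,   -8.36341156])}
top {'fovy': 45.98512467672193, 'cx': 251.208120512221, 'cy': 191.07481162262562, 'eye': array([0.47022978, 0.04579043, 1.0173814 ]), 'orientation': array([-176.36309879,   -1.22121149,  -89.72919708])}
```

View pics/top0.png

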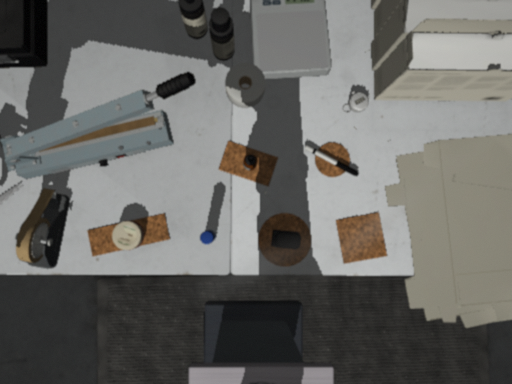

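View pics/side0.png

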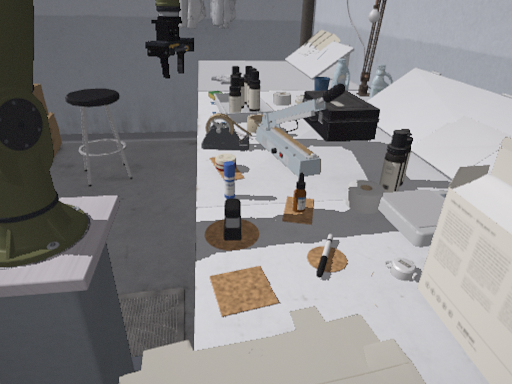

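```bash
cat > h.py <<'E'
import numpy as np, cv2
from scipy.spatial.transform import Rotation as Ro
from cell import status, vision, workorder
P={n:vision.camera_params(n) for n in("side","top")}
def K(n):
    p=P[n];f=192/np.tan(np.radians(p['fovy']/2));return f,p['cx'],p['cy']
def RR(n): return Ro.from_euler('xyz',P[n]['orientation'],degrees=True).as_matrix()
def proj(n,X):
    X=np.atleast_2d(X);f,cx,cy=K(n);c=(X-P[n]['eye'])@RR(n)
    return np.c_[f*c[:,0]/c[:,2]+cx,f*c[:,1]/c[:,2]+cy]
def unproj(n,uv,z):
    uv=np.atleast_2d(np.array(uv,float));f,cx,cy=K(n)
    d=np.c_[(uv[:,0]-cx)/f,(uv[:,1]-cy)/f,np.ones(len(uv))]@RR(n).T
    e=P[n]['eye'];return e+d*((z-e[2])/d[:,2])[:,None]
def crop(im,x0,y0,x1,y1,s,name,pts=[]):
    c=cv2.resize(im[y0:y1,x0:x1,::-1],None,fx=s,fy=s,interpolation=cv2.INTER_CUBIC)
    c=np.clip(c.astype(float)*1.4,0,255).astype(np.uint8)
    for poly in pts:
        q=((np.array(poly)-[x0,y0]+.5)*s).astype(np.int32)
        cv2.polylines(c,[q],True,(255,255,0),1)
    cv2.imwrite(name,c)
def circ(c,r,z):
    t=np.linspace(0,2*np.pi,40);return np.c_[c[0]+r*np.cos(t),c[1]+r*np.sin(t),0*t+z]
def rect(c,wx,wy,yaw,z):
    a=np.radians(yaw);R=np.array([[np.cos(a),-np.sin(a)],[np.sin(a),np.cos(a)]])
    q=np.array([[-1,-1],[1,-1],[1,1],[-1,1]])*[wx/2,wy/2]
    return np.c_[q@R.T+np.array(c)[:2],np.full(4,z)]
E
python3 - <<'E'
from h import *
im=cv2.imread('pics/top0.png')[:,:,::-1]
crop(im,205,130,405,280,4,'pics/c1.png')
crop(im,75,195,235,275,5,'pics/c2.png')
# cork segmentation
hsv=cv2.cvtColor(np.ascontiguousarray(im),cv2.COLOR_RGB2HSV)
m=((hsv[...,1]>110)&(hsv[...,0]<22)&(hsv[...,2]>35)).astype(np.uint8)
cv2.imwrite('pics/m.png',m*255)
n,l,s,c=cv2.connectedComponentsWithStats(m)
for i in range(1,n):
    if s[i,4]>150: print(s[i],c[i],cv2.minAreaRect(np.argwhere(l==i)[:,::-1].astype(np.float32)),unproj('top',cv2.minAreaRect(np.argwhere(l==i)[:,::-1].astype(np.float32))[0],.004))
E
```

```text
[ 59 118  97  28 490] [114.9122449  129.34489796] ((106.7333984375, 130.87210083007812), (6.493795871734619, 99.40638732910156), 76.70143127441406) [[0.66840672 0.35002274 0.004     ]]
[ 220  142   57   43 1360] [247.59926471 163.06985294] ((247.6999969482422, 162.89999389648438), (51.2288932800293, 29.09295082092285), 18.434947967529297) [[0.59831918 0.03269918 0.004     ]]
[320 143  29  22 357] [335.90756303 151.98319328] ((336.67694091796875, 151.3153839111328), (32.24903106689453, 14.263994216918945), 29.744882583618164) [[ 0.62622795 -0.16882896  0.004     ]]
[316 157  28  19 289] [328.08650519 167.6366782 ] ((327.5914611816406, 168.24118041992188), (30.366985321044922, 12.630112648010254), 24.227745056152344) [[ 0.58751538 -0.14792628  0.004     ]]
[ 337  213   49   49 1307] [359.36572303 238.69472073] ((360.9678955078125, 237.33038330078125), (43.28620147705078, 42.1442985534668), 79.28687286376953) [[ 0.4323568  -0.22209424  0.004     ]]
[134 214  35  31 660] [153.22575758 228.58939394] ((151.56460571289062, 228.9466094970703), (25.334171295166016, 30.655845642089844), 77.00537872314453) [[0.44907802 0.24558159 0.004     ]]
[259 214  50  35 810] [280.33950617 227.12962963] ((280.3524169921875, 227.7821044921875), (27.051753997802734, 50.29502487182617), 71.14684295654297) [[ 0.45290603 -0.04108109  0.004     ]]
[ 89 224  30  31 601] [101.85024958 239.84193012] ((103.88461303710938, 239.42308044433594), (25.887327194213867, 27.848487854003906), 78.69007110595703) [[0.42550722 0.35025384 0.004     ]]
```

View pics/c1.png

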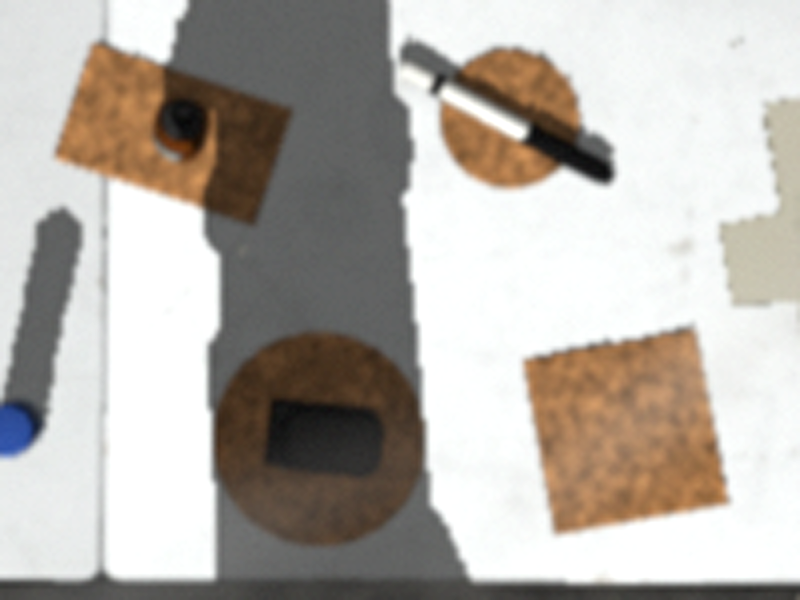

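View pics/c2.png

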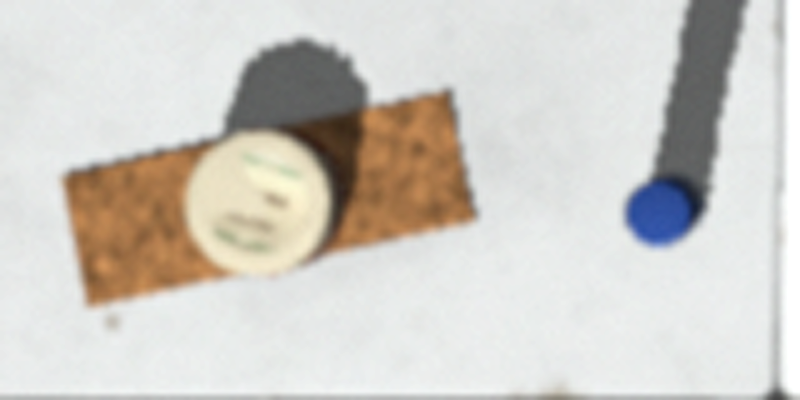

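```bash
cat > f.py <<'E'
from h import *
from scipy.optimize import least_squares
def cpx(pts,x0,y0,s): return (np.array(pts,float)+.5)/s-.5+[x0,y0]
def fitrect(uv,wx,wy,z,yaw0=None):
    W=unproj('top',uv,z)[:,:2]; best=None
    for y0 in ([yaw0] if yaw0 is not None else range(-180,180,30)):
        for flip in(1,-1):
            V=W if flip==1 else W[::-1]
            r=least_squares(lambda p:(rect(p[:2],wx,wy,p[2],0)[:,:2]-V).ravel()*1000,[*W.mean(0),y0],x_scale=[.01,.01,10])
            if best is None or r.cost<best.cost: best=r
    print('rms mm',np.sqrt(2*best.cost/8));return best.x
E
python3 - <<'E'
from f import *
a=lambda p:cpx(p,205,130,4); b=lambda p:cpx(p,75,195,5)
R=fitrect(a([(97,43),(291,108),(254,224),(57,156)]),.07,.12,.004)
S=fitrect(a([(524,360),(694,327),(729,502),(557,533)]),.1,.1,.004)
T=fitrect(b([(64,175),(450,90),(477,217),(88,305)]),.06,.175,.004)
print('rect',R,'spare',S,'strip',T)
sm=unproj('top',a([(511,116.5)]),.004)[0];lg=unproj('top',a([(319.5,439)]),.004)[0]
pot=unproj('top',b([(259,202)]),.038)[0];gl=unproj('top',b([(660,212)]),.098)[0]
mk=unproj('top',a([(402,70),(612,175)]),.011);print('marker',mk,mk.mean(0),np.linalg.norm(mk[0]-mk[1]))
bul=unproj('top',a([(184,118)]),.106)[0]
print('small',sm,'large',lg,'pot',pot,'glue',gl,'bulb',bul)
st=unproj('top',a([(270,401),(382,406),(380,476),(266,464)]),.078);print(st,st.mean(0))
im=cv2.imread('pics/top0.png')[:,:,::-1];si=cv2.imread('pics/side0.png')[:,:,::-1]
th=155
ty=np.degrees(np.arctan2(*(mk[1]-mk[0])[[1,0]]))-90
stc=st.mean(0)
sy=np.degrees(np.arctan2(*((st[1]+st[2]-st[0]-st[3])[[1,0]])))-90
print('marker yaw',ty,'stamp yaw',sy)
obs=[rect(R,.07,.12,R[2],.004),rect(S,.1,.1,S[2],.004),rect(T,.06,.175,T[2],.004),circ(sm,.04,.004),circ(lg,.06,.004),
circ(pot,.0315,.038),circ(pot,.0315,.004),circ(gl,.014,.098),circ(gl,.014,0),circ(bul,.007,.106),circ(bul,.015,.004),circ(bul,.015,.066),
rect(mk.mean(0),.014,.136,ty,.012),rect(stc,.034,.054,sy,.078),rect(stc,.039,.058,sy,.004)]
for i,(n,q) in enumerate((('top',im),('side',si))):
    pts=[proj(n,o) for o in obs]
    if n=='top':
        crop(q,205,130,405,280,4,'pics/d1.png',pts);crop(q,75,195,235,275,5,'pics/d2.png',pts)
    else: crop(q,190,140,370,320,4,'pics/d3.png',pts)
np.save('pics/x.npy',0)
E
```

```text
rms mm 24.50231732970432
rms mm 0.827648109039122
rms mm 57.86547491224523
rect [ 5.98601064e-01  3.12968409e-02 -1.08326228e+02] spare [  0.43269019  -0.22250016 -79.36453689] strip [  0.43790296   0.2959589  -77.34545375]
marker [[ 0.63407816 -0.09616126  0.011     ]
 [ 0.57559872 -0.21423161  0.011     ]] [ 0.60483844 -0.15519644  0.011     ] 0.13175907411565407
small [ 0.60919117 -0.15892572  0.004     ] large [ 0.42714049 -0.0503736   0.004     ] pot [0.43662521 0.29233693 0.038     ] glue [0.43530944 0.11611723 0.098     ] bulb [0.59317105 0.02812571 0.106     ]
[[ 0.4497749  -0.0176704   0.078     ]
 [ 0.4474389  -0.07581188  0.078     ]
 [ 0.41136142 -0.07469742  0.078     ]
 [ 0.41732494 -0.01565919  0.078     ]] [ 0.43147504 -0.04595972  0.078     ]
marker yaw -206.34889858227575 stamp yaw -184.0513375830125
```

View pics/d1.png

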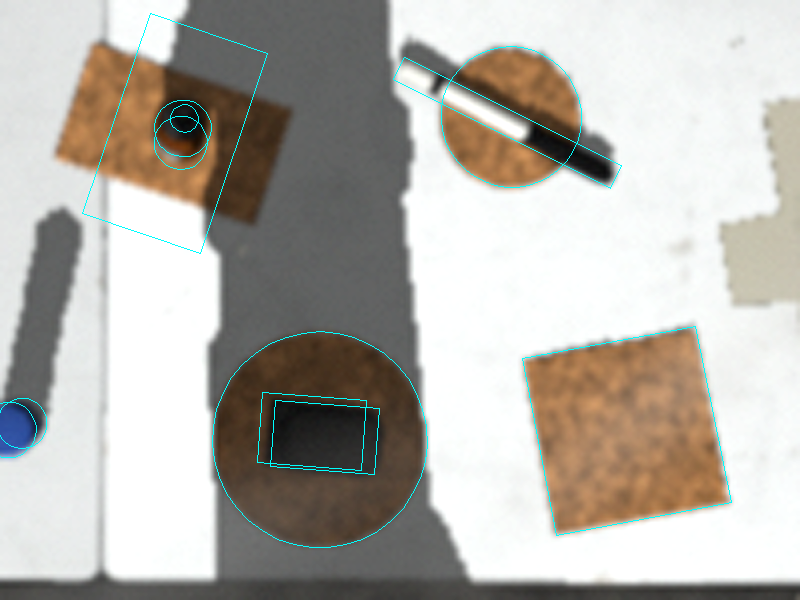

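View pics/d3.png

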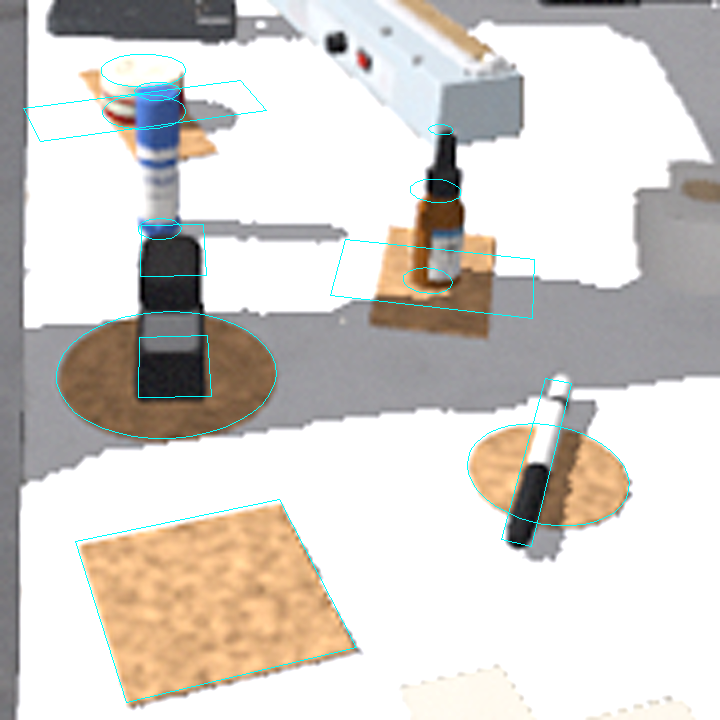

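View pics/d2.png

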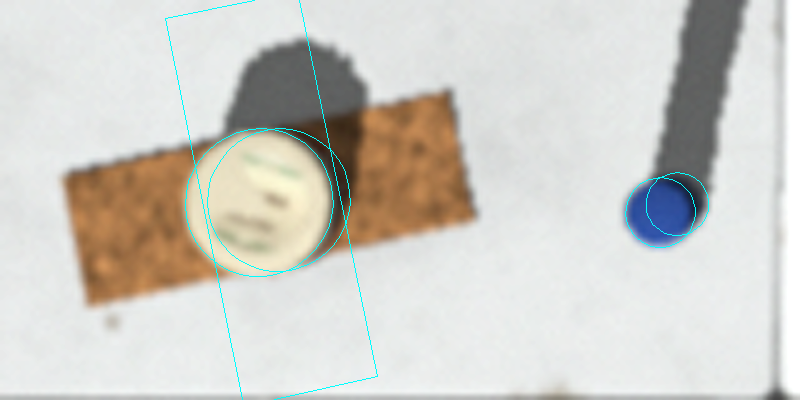

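```bash
python3 - <<'E'
from h import *
im=cv2.imread('pics/top0.png')[:,:,::-1];si=cv2.imread('pics/side0.png')[:,:,::-1]
def g(q): return np.clip((q/255.)**.5*255/1.4,0,255).astype(np.uint8)
crop(g(im),255,210,315,270,10,'pics/e1.png')
crop(g(si),215,190,255,250,10,'pics/e2.png')
crop(g(im),235,145,265,175,16,'pics/e3.png')
crop(g(si),285,165,325,225,10,'pics/e4.png')
E
python3 -c "
import cv2,numpy as np
a=[cv2.imread(f'pics/e{i}.png') for i in (1,2,3,4)]
f=lambda q:cv2.copyMakeBorder(q,0,600-q.shape[0],0,0,cv2.BORDER_CONSTANT)
cv2.imwrite('pics/e12.png',np.hstack([f(a[0])[:, :400*1] if 0 else f(a[1]),f(a[3])]))
"
```

```text
(no output)
```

View pics/e1.png

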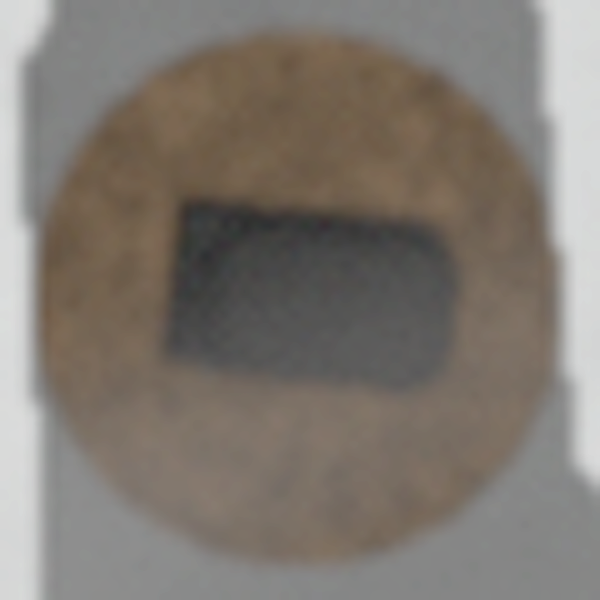

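View pics/e12.png

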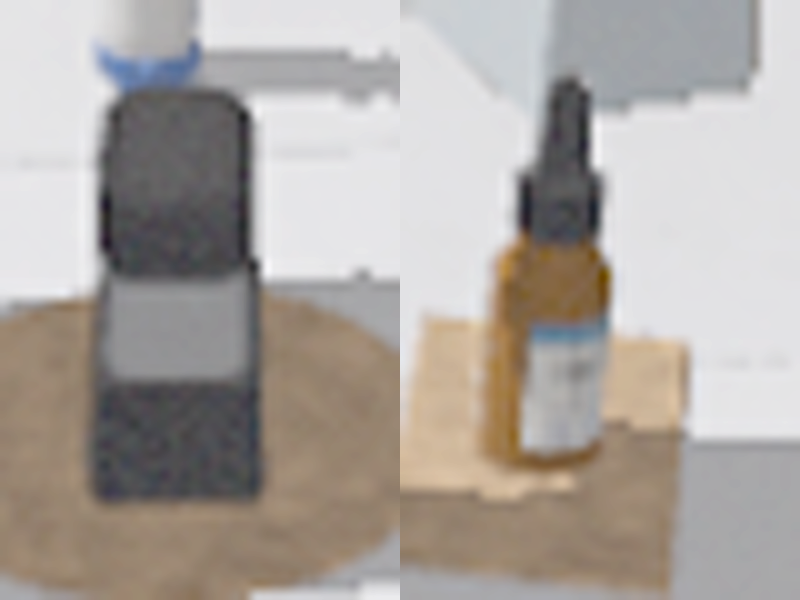

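View pics/e3.png

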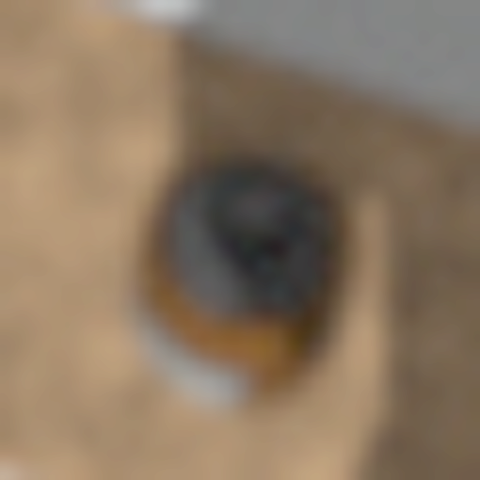

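```bash
cat > sil.py <<'E'
from f import *
from scipy.optimize import minimize
S=8
def box(c,wx,wy,yaw,z0,z1): return np.vstack([rect(c,wx,wy,yaw,z0),rect(c,wx,wy,yaw,z1)])
def cyl(c,r,z0,z1): return np.vstack([circ(c,r,z0),circ(c,r,z1)])
def stamp(p,z=.004): return [box(p,.039,.058,p[2],z,z+.03),box(p,.030,.050,p[2],z+.03,z+.052),box(p,.034,.054,p[2],z+.052,z+.074)]
def bottle(p,z=.004): return [cyl(p,.015,z,z+.062),cyl(p,.011,z+.062,z+.075),cyl(p,.007,z+.075,z+.102)]
def pot(p,z=.004): return [cyl(p,.0315,z,z+.034)]
def glue(p): return [cyl(p,.014,0,.098)]
def marker(p,z=.004): return [box(p,.014,.136,p[2],z,z+.015)]
def render(n,parts,b):
    x0,y0,x1,y1=b;m=np.zeros(((y1-y0)*S,(x1-x0)*S),np.uint8)
    for q in parts:
        h=cv2.convexHull(((proj(n,q)-[x0,y0]+.5)*S).astype(np.float32))
        cv2.fillPoly(m,[np.round(h).astype(np.int32)],255)
    return cv2.resize(cv2.GaussianBlur(m,(0,0),S*.6),(x1-x0,y1-y0),interpolation=cv2.INTER_AREA)/255.
def fit(model,p0,masks,steps,off=True):
    # masks: list (cam,box,mask,weight)
    def cost(p): return sum(w*np.abs(render(n,model(p),b)-m).sum() for n,b,m,w in masks)
    best=None
    p0=np.array(p0,float);st=np.array(steps,float)
    for k in range(3):
        sx=np.vstack([p0]+[p0+np.eye(len(p0))[i]*st[i]*(1-2*(k%2)) for i in range(len(p0))])
        r=minimize(cost,p0,method='Nelder-Mead',options=dict(initial_simplex=sx,maxiter=300,xatol=1e-5,fatol=.01));p0=r.x
    return r.x,r.fun,[np.abs(render(n,model(r.x),b)-m).sum() for n,b,m,w in masks],[m.sum() for _,_,m,_ in masks]
E
cat > mats.py <<'E'
from f import *
def fr(uv,wx,wy,z):
    W=unproj('top',uv,z)[:,:2];best=None
    for k in range(4):
        for V in (np.roll(W,k,0),np.roll(W[::-1],k,0)):
            for y0 in range(-180,180,45):
                r=least_squares(lambda p:(rect(p[:2],wx,wy,p[2],0)[:,:2]-V).ravel()*1000,[*W.mean(0),y0],x_scale=[.01,.01,10])
                if best is None or r.cost<best.cost:best=r
    x=best.x;x[2]=(x[2]+90)%180-90;print(x,np.sqrt(best.cost/4));return x
E
python3 - <<'E'
from sil import *
from mats import fr
a=lambda p:cpx(p,205,130,4); b=lambda p:cpx(p,75,195,5)
R=fr(a([(97,43),(291,108),(254,224),(57,156)]),.07,.12,.004)
T=fr(b([(64,175),(450,90),(477,217),(88,305)]),.06,.175,.004)
im=cv2.imread('pics/top0.png')[:,:,::-1];si=cv2.imread('pics/side0.png')[:,:,::-1]
f=lambda q,b:q[b[1]:b[3],b[0]:b[2]].astype(float)
bt=(268,224,305,255);q=f(im,bt);mt=((q[...,0]-q[...,2])<12).astype(float)
print(q[5:25:5,[2,5,8,12,20,30]].astype(int).tolist())
bs=(218,192,248,246);s=f(si,bs);ms=(s.max(2)<75)
# grey waist
ms|=((s.max(2)-s.min(2))<14)&(s.max(2)<130)&(np.arange(bs[1],bs[3])[:,None]>212)&(np.arange(bs[1],bs[3])[:,None]<234)
cv2.imwrite('pics/ms.png',cv2.resize(np.hstack([ms[:31]*255., mt*255,]),None,fx=8,fy=8,interpolation=0))
cv2.imwrite('pics/ms2.png',cv2.resize(ms*255.,None,fx=8,fy=8,interpolation=0))
ms=ms.astype(float)
for mk in ([('top',bt,mt,1)],[('side',bs,ms,1)],[('top',bt,mt,1),('side',bs,ms,1)]):
    print(fit(stamp,[.43,-.046,-4],mk,[.006,.006,4]))
E
```

```text
[  0.59860106   0.03129684 -18.40003815] 1.4541696065741554
[ 0.43790296  0.2959589  12.8358415 ] 0.7411785342712328
[[[53, 39, 25], [36, 26, 17], [37, 26, 18], [42, 30, 19], [50, 35, 23], [64, 46, 31]], [[61, 43, 28], [13, 13, 11], [12, 12, 12], [17, 17, 17], [17, 17, 16], [23, 21, 20]], [[53, 39, 27], [14, 16, 15], [17, 17, 17], [24, 24, 23], [28, 26, 27], [27, 27, 27]], [[50, 38, 31], [24, 24, 24], [24, 24, 24], [30, 30, 30], [33, 32, 32], [33, 33, 34]]]
(array([ 0.42898705, -0.04918247, -6.44198869]), np.float64(71.31764705882352), [np.float64(71.31764705882352)], [np.float64(479.0)])
(array([ 0.42966119, -0.0532232 , -5.15364004]), np.float64(111.62352941176471), [np.float64(111.62352941176471)], [np.float64(702.0)])
(array([ 0.42927954, -0.05014649, -4.98465874]), np.float64(194.97254901960784), [np.float64(76.0156862745098), np.float64(118.95686274509804)], [np.float64(479.0), np.float64(702.0)])[ WARN:0@8.804] global loadsave.cpp:1063 imwrite_ Unsupported depth image for selected encoder is fallbacked to CV_8U.
```

```bash
python3 -c "
import cv2,numpy as np
a=cv2.imread('pics/ms.png');b=cv2.imread('pics/ms2.png')
h=max(a.shape[0],b.shape[0])
f=lambda q:cv2.copyMakeBorder(q,0,h-q.shape[0],0,0,cv2.BORDER_CONSTANT)
o=np.hstack([f(a),f(b)]);print(o.shape);cv2.imwrite('pics/ms3.png',o[:600,:800])"
```

```text
(432, 776, 3)
```

View pics/ms3.png

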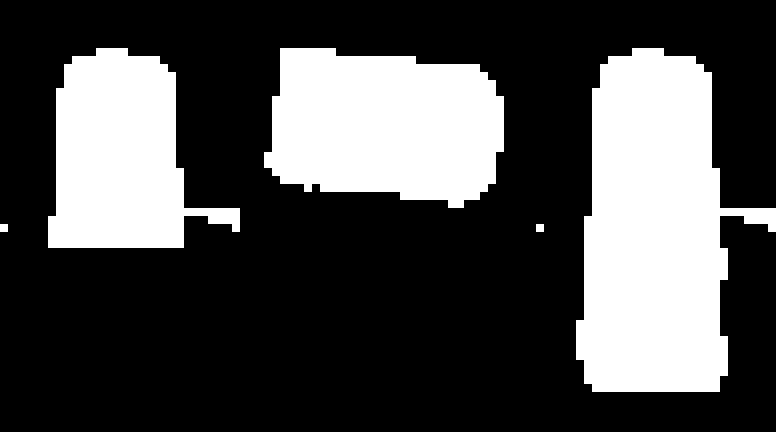

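```bash
python3 - <<'E'
from sil import *
im=cv2.imread('pics/top0.png')[:,:,::-1];si=cv2.imread('pics/side0.png')[:,:,::-1]
R=(.5986,.0313,-18.4);T=(.4379,.296,12.8);S=(.4327,-.2225,10.6);sm=(.6092,-.1589);lg=(.4271,-.0504)
obs=[rect(R,.07,.12,R[2],.004),rect(S,.1,.1,S[2],.004),rect(T,.06,.175,T[2],.004),circ(sm,.04,.004),circ(lg,.06,.004)]
def hull(n,parts): return [cv2.convexHull(proj(n,q).astype(np.float32))[:,0] for q in parts]
ob=[stamp((.4293,-.05,-6)),bottle((.5985,.028)),pot((.4366,.2923)),glue((.4353,.1161)),marker((.6065,-.155,-26.3))]
for n,q in(('top',im),('side',si)):
    p=[proj(n,o) for o in obs]+sum([hull(n,o) for o in ob],[])
    if n=='top':
        crop(q,205,130,405,280,4,'pics/f1.png',p);crop(q,75,195,235,275,5,'pics/f2.png',p)
    else: crop(q,190,140,370,290,4,'pics/f3.png',p)
E
```

```text
(no output)
```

View pics/f1.png

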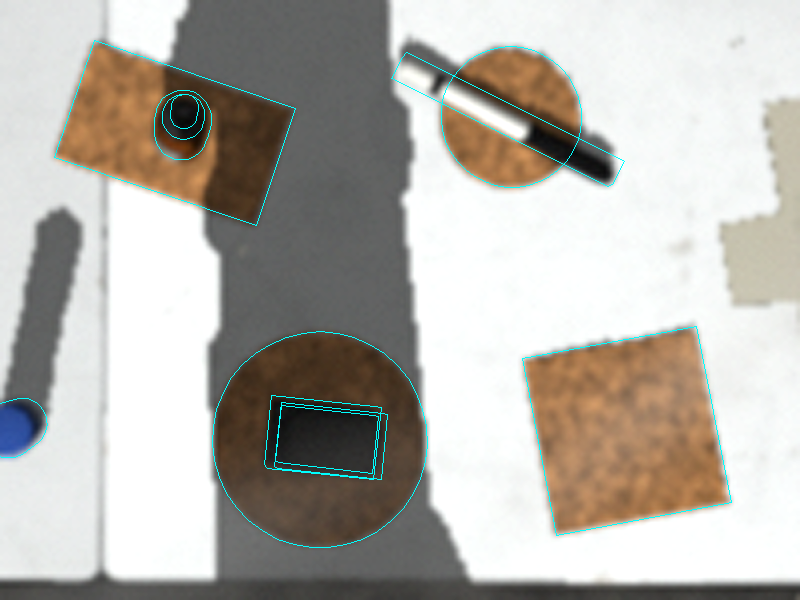

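View pics/f2.png

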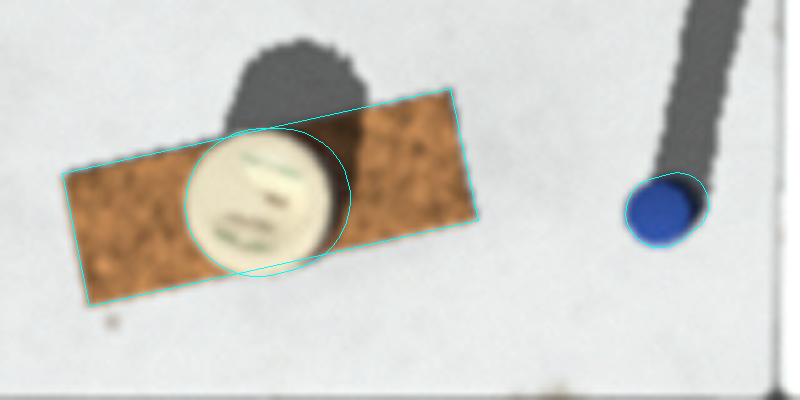

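View pics/f3.png

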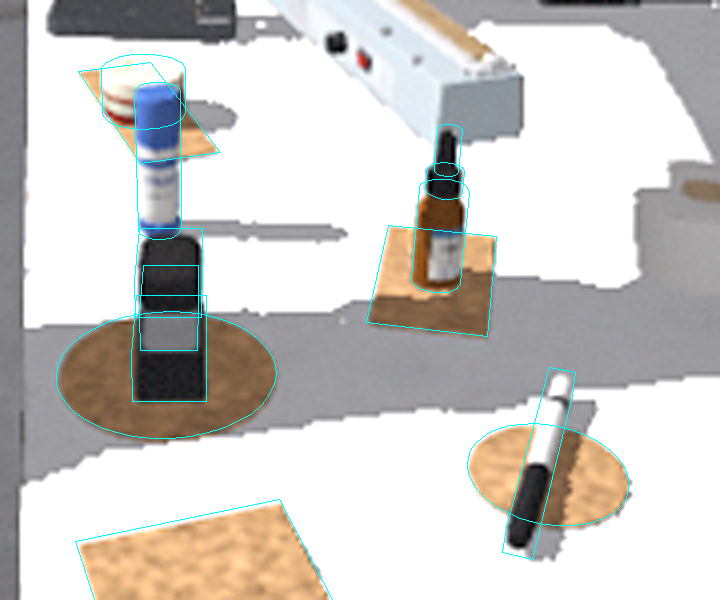

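{"fn": "step_arm", "kwargs": {"series": [{"x": 0.015, "y": -0.029, "z": 0, "az": -3}, {"x": 0.031, "y": -0.059, "z": 0, "az": -6}, {"x": 0.046, "y": -0.088, "z": 0, "az": -9}, {"x": 0.061, "y": -0.117, "z": 0, "az": -12}, {"x": 0.077, "y": -0.147, "z": 0, "az": -15}, {"x": 0.092, "y": -0.176, "z": 0, "az": -18}, {"x": 0.107, "y": -0.205, "z": 0, "az": -21}, {"x": 0.122, "y": -0.234, "z": 0, "az": -24}, {"x": 0.138, "y": -0.264, "z": -0.02, "az": -27}, {"x": 0.153, "y": -0.293, "z": -0.05, "az": -30}, {"x": 0.153, "y": -0.293, "z": -0.08, "az": -30}, {"x": 0.153, "y": -0.293, "z": -0.08, "az": -30}]}}

```text
invalid input
```

```bash
python3 - <<'E'
from h import *
o=status.get_obs();print(o['tool_pos'],o['tool_rot'],o['force'],o['qpos'])
im=vision.read_camera('top');cv2.imwrite('pics/t1.png',im[:,:,::-1]);si=vision.read_camera('side');cv2.imwrite('pics/s1.png',si[:,:,::-1])
crop(im,50,150,250,300,4,'pics/t1c.png');crop(si,150,60,300,180,5,'pics/s1c.png')
E
```

```text
[0.28361117 0.58433653 0.22957744] [-1.79902482e+02  5.77210399e-03  1.54117244e+02] [-0.50356133  1.46871336 -0.62160118] [-63.30554883  18.43505111  -4.01703594  83.16687821   1.29586255
  78.54087422  -3.25948117]
```

View pics/t1c.png

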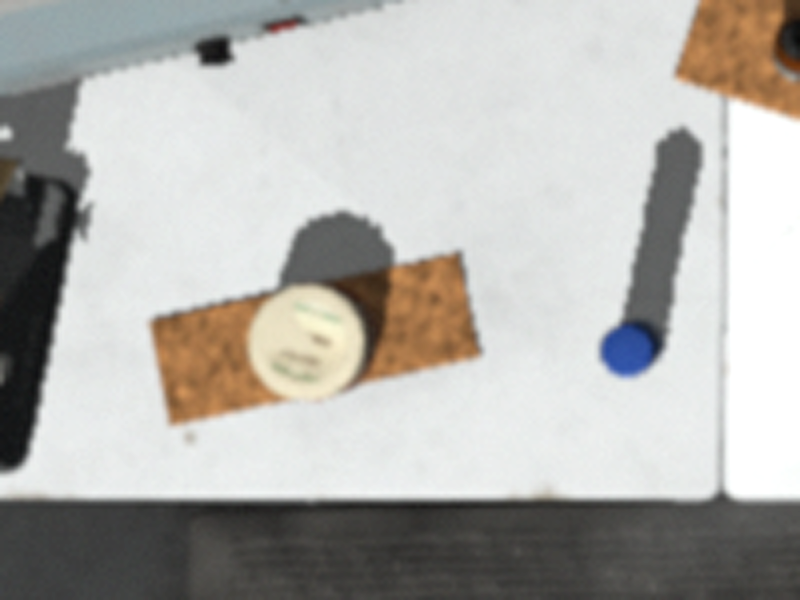

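View pics/s1c.png

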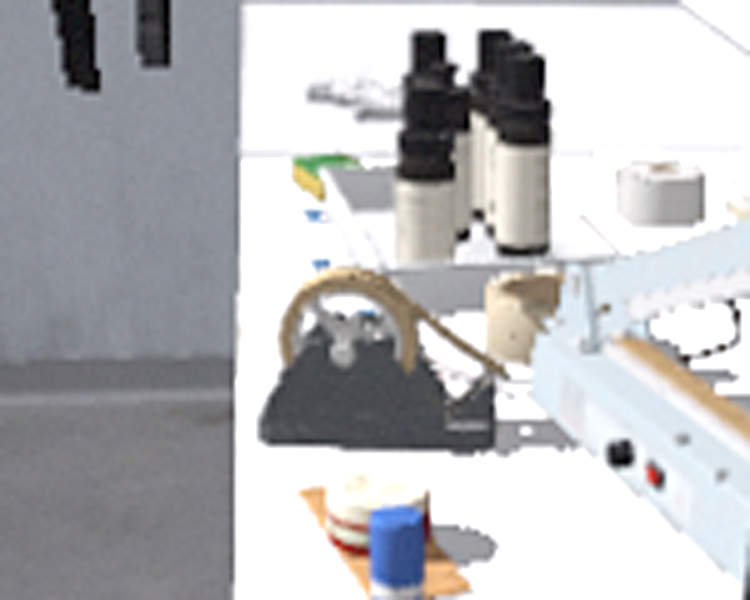

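{"fn": "step_arm", "kwargs": {"series": [{"ax": 0, "ay": 0, "az": -3, "x": 0.015, "y": -0.029, "z": 0, "claw": 100}, {"ax": 0, "ay": 0, "az": -6, "x": 0.031, "y": -0.059, "z": 0, "claw": 100}, {"ax": 0, "ay": 0, "az": -9, "x": 0.046, "y": -0.088, "z": 0, "claw": 100}, {"ax": 0, "ay": 0, "az": -12, "x": 0.061, "y": -0.117, "z": 0, "claw": 100}, {"ax": 0, "ay": 0, "az": -15, "x": 0.077, "y": -0.147, "z": 0, "claw": 100}, {"ax": 0, "ay": 0, "az": -18, "x": 0.092, "y": -0.176, "z": 0, "claw": 100}, {"ax": 0, "ay": 0, "az": -21, "x": 0.107, "y": -0.205, "z": 0, "claw": 100}, {"ax": 0, "ay": 0, "az": -24, "x": 0.122, "y": -0.234, "z": 0, "claw": 100}, {"ax": 0, "ay": 0, "az": -27, "x": 0.138, "y": -0.264, "z": -0.02, "claw": 100}, {"ax": 0, "ay": 0, "az": -30, "x": 0.153, "y": -0.293, "z": -0.05, "claw": 100}, {"ax": 0, "ay": 0, "az": -30, "x": 0.153, "y": -0.293, "z": -0.08, "claw": 100}, {"ax": 0, "ay": 0, "az": -30, "x": 0.153, "y": -0.293, "z": -0.08, "claw": 100}], "squeeze": 20}}

```text
time_s: 1.4
tool_pos: [0.4349, 0.2886, 0.1467]
tool_rot: [-179.5, 0.0, 123.9]
force: [-0.3, 0.1, 0.5]
grip_width: 0.0868
```

```bash
cat > look.py <<'E'
import sys
from h import *
tag=sys.argv[1]
o=status.get_obs();print(o['time_s'],o['tool_pos'].round(4),o['tool_rot'].round(2),o['force'].round(1),o['grip_width'].round(4),o['qpos'].round(0))
for a in sys.argv[2:]:
    n,x0,y0,x1,y1,s=a.split(',');im=vision.read_camera(n)
    cv2.imwrite(f'pics/{n}{tag}.png',im[:,:,::-1]);crop(im,int(x0),int(y0),int(x1),int(y1),float(s),f'pics/{n}{tag}c.png')
E
python3 look.py A top,50,150,250,300,4 side,150,60,300,180,5
```

```text
Traceback (most recent call last):
  File "look.py", line 4, in <module>
    o=status.get_obs();print(o['time_s'],o['tool_pos'].round(4),o['tool_rot'].round(2),o['force'].round(1),o['grip_width'].round(4),o['qpos'].round(0))
                                                                                                           ^^^^^^^^^^^^^^^^^^^^^
AttributeError: 'float' object has no attribute 'round'
```

```bash
sed -i "s/o\['grip_width'\].round(4)/round(float(o['grip_width']),4)/" look.py
python3 look.py A top,50,150,250,300,4 side,150,60,300,180,5
```

```text
1.4 [0.4349 0.2886 0.1467] [-1.7955e+02  3.0000e-02  1.2394e+02] [-0.3  0.1  0.5] 0.0868 [-46.   7.  10. 107.  -1.  67.  -2.]
```

View pics/topAc.png

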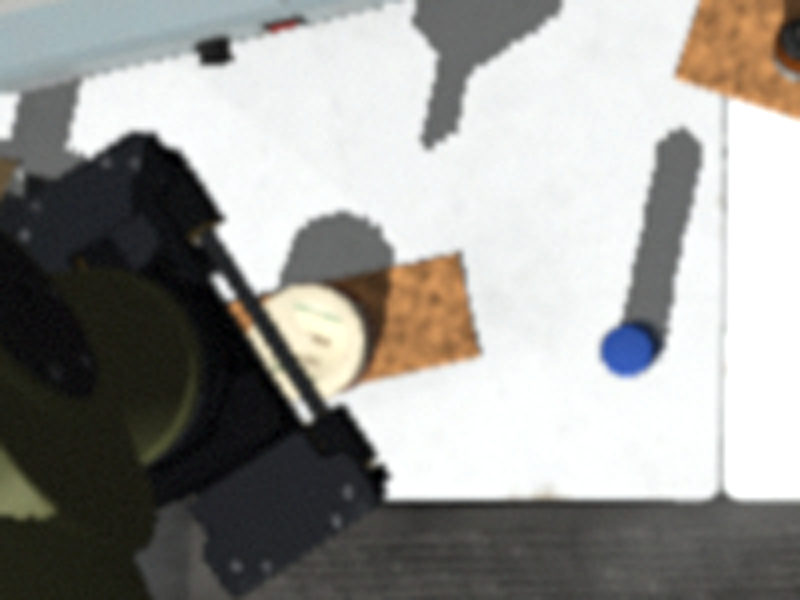

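View pics/sideAc.png

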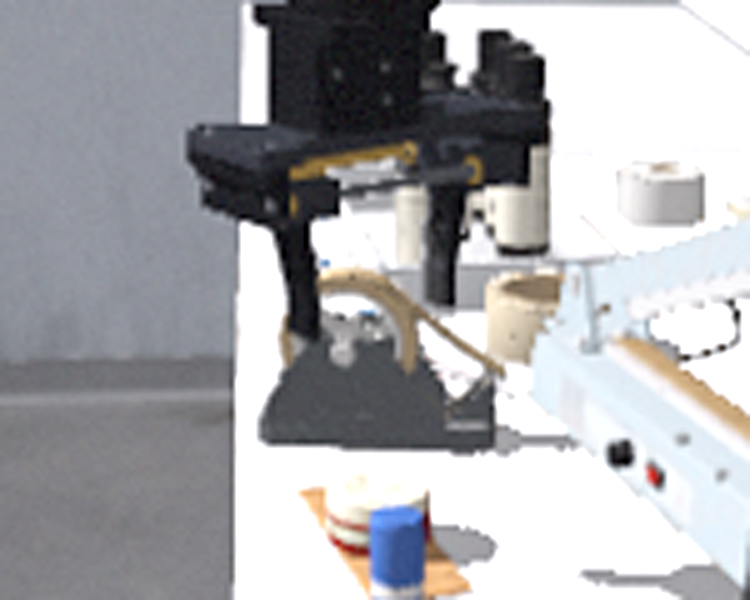

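{"fn": "step_arm", "kwargs": {"series": [{"ax": 0, "ay": 0, "az": 0, "x": 0.001, "y": 0.002, "z": -0.03, "claw": 100}, {"ax": 0, "ay": 0, "az": 0, "x": 0.002, "y": 0.003, "z": -0.06, "claw": 100}, {"ax": 0, "ay": 0, "az": 0, "x": 0.002, "y": 0.003, "z": -0.085, "claw": 100}, {"ax": 0, "ay": 0, "az": 0, "x": 0.002, "y": 0.003, "z": -0.105, "claw": 100}, {"ax": 0, "ay": 0, "az": 0, "x": 0.002, "y": 0.003, "z": -0.115, "claw": 100}, {"ax": 0, "ay": 0, "az": 0, "x": 0.002, "y": 0.003, "z": -0.115, "claw": 100}, {"ax": 0, "ay": 0, "az": 0, "x": 0.002, "y": 0.003, "z": -0.115, "claw": 100}, {"ax": 0, "ay": 0, "az": 0, "x": 0.002, "y": 0.003, "z": -0.115, "claw": 100}]}}

```text
time_s: 2.3
tool_pos: [0.4398, 0.2958, 0.0372]
tool_rot: [179.8, -0.0, 124.1]
force: [-1.1, -0.2, -0.8]
grip_width: 0.087
```

```bash

python3 look.py B top,50,150,250,300,4 side,150,60,300,180,5
```

```text
2.3 [0.4398 0.2958 0.0372] [ 1.7983e+02 -2.0000e-02  1.2413e+02] [-1.1 -0.2 -0.8] 0.087 [-45.  14.   9. 112.  -3.  53.  -0.]
```

View pics/sideBc.png

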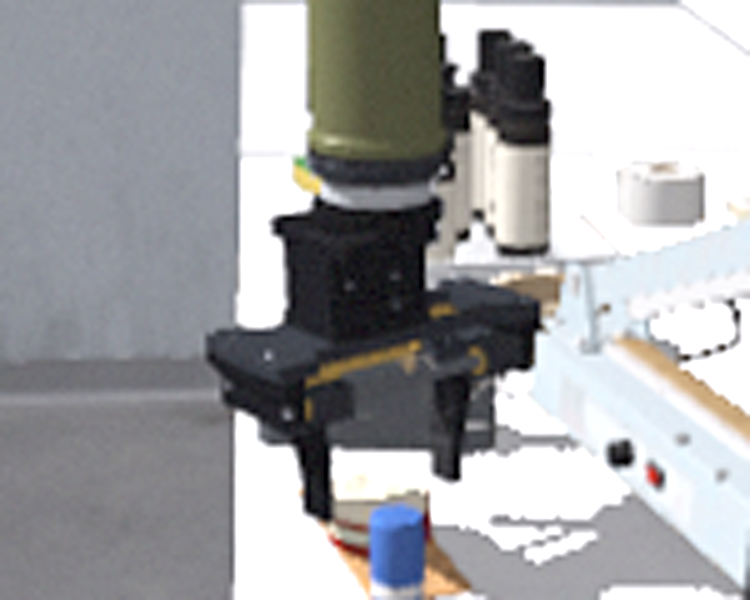

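{"fn": "step_arm", "kwargs": {"series": [{"ax": 0, "ay": 0, "az": 0, "x": -0.0025, "y": -0.003, "z": -0.009, "claw": 100}, {"ax": 0, "ay": 0, "az": 0, "x": -0.0025, "y": -0.003, "z": -0.017, "claw": 100}, {"ax": 0, "ay": 0, "az": 0, "x": -0.0025, "y": -0.003, "z": -0.017, "claw": 100}, {"ax": 0, "ay": 0, "az": 0, "x": -0.0025, "y": -0.003, "z": -0.017, "claw": 65}, {"ax": 0, "ay": 0, "az": 0, "x": -0.0025, "y": -0.003, "z": -0.017, "claw": 65}, {"ax": 0, "ay": 0, "az": 0, "x": -0.0025, "y": -0.003, "z": -0.017, "claw": 65}, {"ax": 0, "ay": 0, "az": 0, "x": -0.0025, "y": -0.003, "z": -0.017, "claw": 60}, {"ax": 0, "ay": 0, "az": 0, "x": -0.0025, "y": -0.003, "z": -0.017, "claw": 60}, {"ax": 0, "ay": 0, "az": 0, "x": -0.0025, "y": -0.003, "z": -0.017, "claw": 60}], "squeeze": 20}}

```text
time_s: 3.3
tool_pos: [0.4365, 0.292, 0.0188]
tool_rot: [180.0, -0.0, 124.1]
force: [0.2, 0.9, 0.9]
grip_width: 0.0619
```

```bash

python3 look.py C
```

```text
3.3 [0.4365 0.292  0.0188] [179.96  -0.   124.12] [0.2 0.9 0.9] 0.0619 [-45.  15.   9. 114.  -3.  51.   0.]
```

{"fn": "step_arm", "kwargs": {"series": [{"ax": 0, "ay": 0, "az": 0, "x": 0, "y": 0, "z": 0.02, "claw": 60}, {"ax": 0, "ay": 0, "az": 0, "x": 0, "y": 0, "z": 0.05, "claw": 60}, {"ax": 0, "ay": 0, "az": 0, "x": 0, "y": 0, "z": 0.09, "claw": 60}, {"ax": 0, "ay": 0, "az": 0, "x": 0, "y": 0, "z": 0.13, "claw": 60}, {"ax": 0, "ay": 0, "az": -4, "x": 0.02, "y": -0.03, "z": 0.14, "claw": 60}, {"ax": 0, "ay": 0, "az": -8, "x": 0.035, "y": -0.065, "z": 0.14, "claw": 60}, {"ax": 0, "ay": 0, "az": -12, "x": 0.05, "y": -0.1, "z": 0.14, "claw": 60}, {"ax": 0, "ay": 0, "az": -16, "x": 0.06, "y": -0.135, "z": 0.14, "claw": 60}, {"ax": 0, "ay": 0, "az": -20, "x": 0.065, "y": -0.17, "z": 0.14, "claw": 60}, {"ax": 0, "ay": 0, "az": -24, "x": 0.07, "y": -0.205, "z": 0.14, "claw": 60}, {"ax": 0, "ay": 0, "az": -28, "x": 0.07, "y": -0.24, "z": 0.14, "claw": 60}, {"ax": 0, "ay": 0, "az": -32, "x": 0.07, "y": -0.275, "z": 0.14, "claw": 60}]}}

```text
time_s: 4.5
tool_pos: [0.506, 0.0152, 0.1584]
tool_rot: [-180.0, 0.0, 91.9]
force: [-0.1, 0.3, -0.4]
grip_width: 0.0619
```

{"fn": "step_arm", "kwargs": {"series": [{"ax": 0, "ay": 0, "az": -4, "x": 0, "y": -0.035, "z": 0, "claw": 60}, {"ax": 0, "ay": 0, "az": -8, "x": -0.01, "y": -0.07, "z": 0, "claw": 60}, {"ax": 0, "ay": 0, "az": -12, "x": -0.02, "y": -0.105, "z": 0, "claw": 60}, {"ax": 0, "ay": 0, "az": -16, "x": -0.035, "y": -0.14, "z": 0, "claw": 60}, {"ax": 0, "ay": 0, "az": -20, "x": -0.05, "y": -0.175, "z": 0, "claw": 60}, {"ax": 0, "ay": 0, "az": -24, "x": -0.065, "y": -0.21, "z": 0, "claw": 60}, {"ax": 0, "ay": 0, "az": -28, "x": -0.074, "y": -0.239, "z": -0.02, "claw": 60}, {"ax": 0, "ay": 0, "az": -29, "x": -0.074, "y": -0.239, "z": -0.06, "claw": 60}, {"ax": 0, "ay": 0, "az": -29, "x": -0.074, "y": -0.239, "z": -0.1, "claw": 60}, {"ax": 0, "ay": 0, "az": -29, "x": -0.074, "y": -0.239, "z": -0.12, "claw": 60}, {"ax": 0, "ay": 0, "az": -29, "x": -0.074, "y": -0.239, "z": -0.13, "claw": 60}, {"ax": 0, "ay": 0, "az": -29, "x": -0.074, "y": -0.239, "z": -0.13, "claw": 60}]}}

```text
time_s: 5.7
tool_pos: [0.4314, -0.2219, 0.0276]
tool_rot: [-179.9, 0.1, 63.1]
force: [-0.3, -0.6, -1.0]
grip_width: 0.0622
```

{"fn": "step_arm", "kwargs": {"series": [{"ax": 0, "ay": 0, "az": 0, "x": 0, "y": 0, "z": -0.005, "claw": 60}, {"ax": 0, "ay": 0, "az": 0, "x": 0, "y": 0, "z": -0.0095, "claw": 60}, {"ax": 0, "ay": 0, "az": 0, "x": 0, "y": 0, "z": -0.0095, "claw": 60}, {"ax": 0, "ay": 0, "az": 0, "x": 0, "y": 0, "z": -0.0095, "claw": 80}, {"ax": 0, "ay": 0, "az": 0, "x": 0, "y": 0, "z": -0.0095, "claw": 100}, {"ax": 0, "ay": 0, "az": 0, "x": 0, "y": 0, "z": -0.0095, "claw": 100}, {"ax": 0, "ay": 0, "az": 0, "x": 0, "y": 0, "z": -0.0095, "claw": 100}, {"ax": 0, "ay": 0, "az": 0, "x": 0, "y": 0, "z": 0.02, "claw": 100}, {"ax": 0, "ay": 0, "az": 0, "x": 0, "y": 0, "z": 0.06, "claw": 100}, {"ax": 0, "ay": 0, "az": 0, "x": 0, "y": 0, "z": 0.1, "claw": 100}, {"ax": 0, "ay": 0, "az": 0, "x": 0, "y": 0, "z": 0.13, "claw": 100}, {"ax": 0, "ay": 0, "az": 0, "x": 0, "y": 0, "z": 0.13, "claw": 100}]}}

```text
time_s: 6.9
tool_pos: [0.4352, -0.2235, 0.163]
tool_rot: [179.5, -0.2, 63.1]
force: [0.3, 0.1, 0.3]
grip_width: 0.0871
```

```bash

python3 look.py D top,300,130,500,280,4 side,190,140,370,290,4
```

```text
6.9 [ 0.4352 -0.2235  0.163 ] [ 1.7952e+02 -1.6000e-01  6.3110e+01] [0.3 0.1 0.3] 0.0871 [-16.   0.  41. 112.  -0.  67.  -2.]
```

View pics/topD.png

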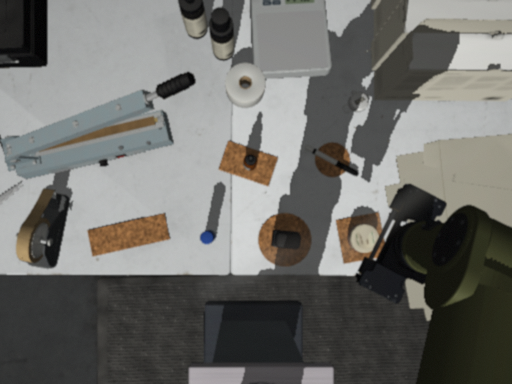

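View pics/sideD.png

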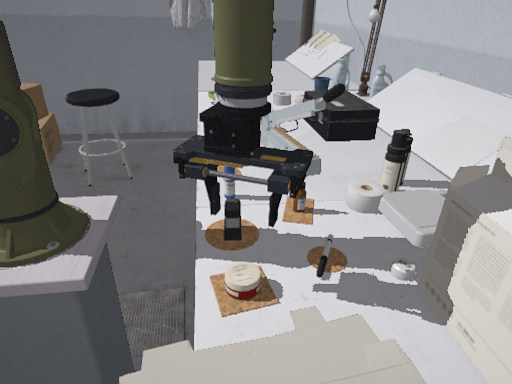

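{"fn": "step_arm", "kwargs": {"series": [{"ax": 0, "ay": 0, "az": 0.5, "x": 0.035, "y": 0.013, "z": 0, "claw": 100}, {"ax": 0, "ay": 0, "az": 0.5, "x": 0.07, "y": 0.026, "z": 0, "claw": 100}, {"ax": 0, "ay": 0, "az": 0.5, "x": 0.105, "y": 0.04, "z": 0, "claw": 100}, {"ax": 0, "ay": 0, "az": 0.5, "x": 0.14, "y": 0.053, "z": -0.02, "claw": 100}, {"ax": 0, "ay": 0, "az": 0.5, "x": 0.1725, "y": 0.0665, "z": -0.05, "claw": 100}, {"ax": 0, "ay": 0, "az": 0.5, "x": 0.1725, "y": 0.0665, "z": -0.08, "claw": 100}, {"ax": 0, "ay": 0, "az": 0.5, "x": 0.1725, "y": 0.0665, "z": -0.11, "claw": 100}, {"ax": 0, "ay": 0, "az": 0.5, "x": 0.1725, "y": 0.0665, "z": -0.11, "claw": 100}, {"ax": 0, "ay": 0, "az": 0.5, "x": 0.1725, "y": 0.0665, "z": -0.11, "claw": 100}, {"ax": 0, "ay": 0, "az": 0.5, "x": 0.1725, "y": 0.0665, "z": -0.11, "claw": 100}]}}

```text
time_s: 8.0
tool_pos: [0.6055, -0.1564, 0.0499]
tool_rot: [179.9, -0.0, 63.6]
force: [0.1, 0.3, 0.1]
grip_width: 0.0873
```

```bash

python3 look.py E top,290,110,390,210,6 side,250,180,370,290,6
```

```text
8.0 [ 0.6055 -0.1564  0.0499] [ 1.7989e+02 -2.0000e-02  6.3570e+01] [0.1 0.3 0.1] 0.0873 [-15.  27.  34.  99. -17.  59.  -1.]
```

View pics/sideEc.png

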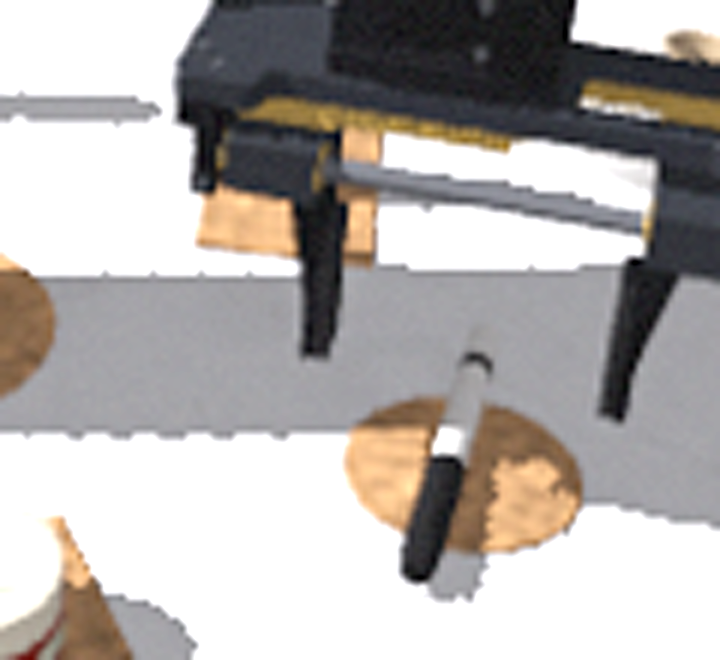

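View pics/topEc.png

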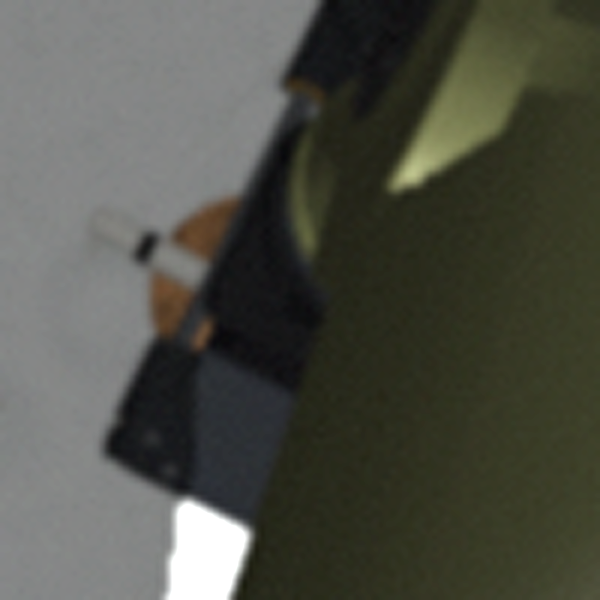

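{"fn": "step_arm", "kwargs": {"series": [{"ax": 0, "ay": 0, "az": 0, "x": 0, "y": 0.0005, "z": -0.015, "claw": 100}, {"ax": 0, "ay": 0, "az": 0, "x": 0, "y": 0.0005, "z": -0.028, "claw": 60}, {"ax": 0, "ay": 0, "az": 0, "x": 0, "y": 0.0005, "z": -0.035, "claw": 40}, {"ax": 0, "ay": 0, "az": 0, "x": 0, "y": 0.0005, "z": -0.035, "claw": 25}, {"ax": 0, "ay": 0, "az": 0, "x": 0, "y": 0.0005, "z": -0.035, "claw": 15}, {"ax": 0, "ay": 0, "az": 0, "x": 0, "y": 0.0005, "z": -0.035, "claw": 5}, {"ax": 0, "ay": 0, "az": 0, "x": 0, "y": 0.0005, "z": -0.035, "claw": 5}, {"ax": 0, "ay": 0, "az": 0, "x": 0, "y": 0.0005, "z": -0.035, "claw": 5}, {"ax": 0, "ay": 0, "az": 0, "x": 0, "y": 0.0005, "z": -0.035, "claw": 5}]}}

```text
time_s: 9.0
tool_pos: [0.6048, -0.1552, 0.0135]
tool_rot: [180.0, 0.0, 63.6]
force: [0.9, 0.4, 0.2]
grip_width: 0.0311
```

```bash

python3 look.py F side,250,180,370,290,6; python3 - <<'E'
from f import *
im=cv2.imread('pics/topD.png')[:,:,::-1]
crop(im,80,205,180,265,8,'pics/strip.png')
crop(im,205,130,365,280,4,'pics/mid.png')
E
```

```text
9.0 [ 0.6048 -0.1552  0.0135] [180.     0.    63.62] [0.9 0.4 0.2] 0.0311 [-15.  29.  33. 100. -19.  56.  -0.]
```

View pics/sideFc.png

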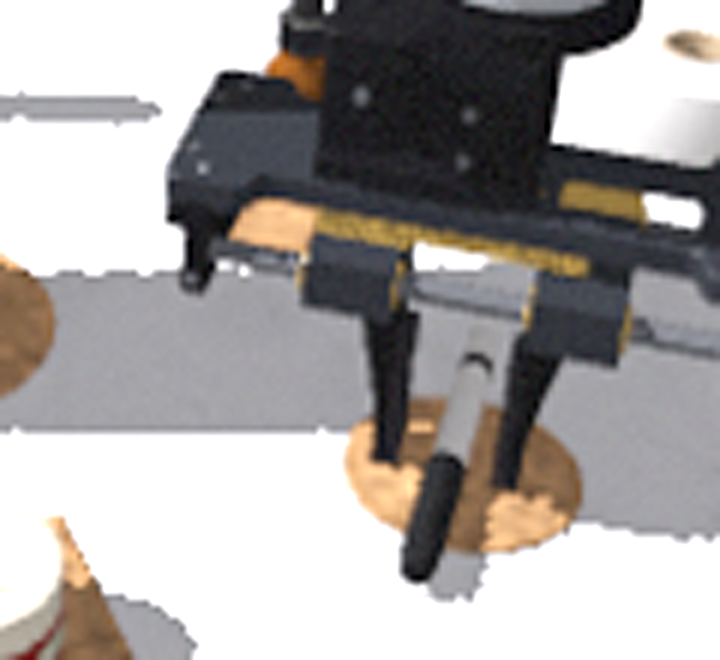

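View pics/strip.png

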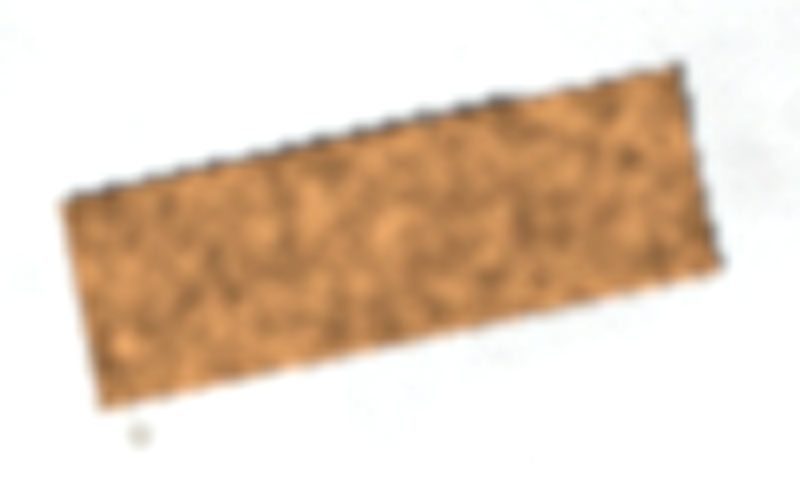

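View pics/mid.png

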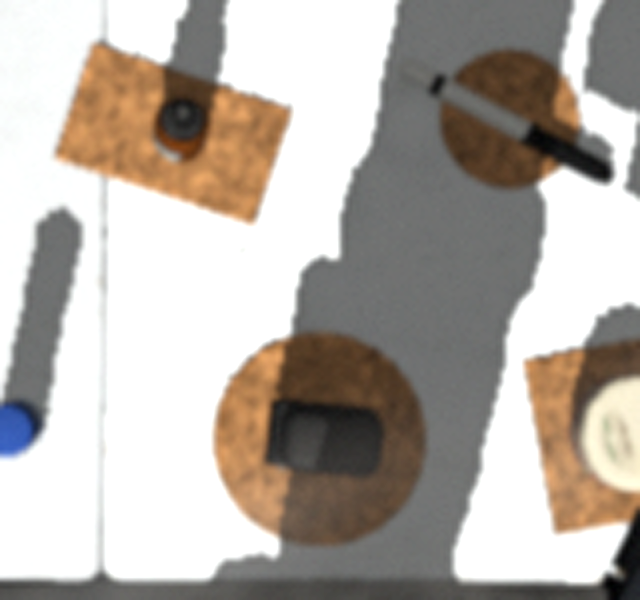

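{"fn": "step_arm", "kwargs": {"series": [{"ax": 0, "ay": 0, "az": 0, "x": 0, "y": 0, "z": 0, "claw": 5}, {"ax": 0, "ay": 0, "az": 0, "x": 0, "y": 0, "z": 0, "claw": 5}, {"ax": 0, "ay": 0, "az": 0, "x": 0, "y": 0, "z": 0, "claw": 5}, {"ax": 0, "ay": 0, "az": 0, "x": 0, "y": 0, "z": 0, "claw": 5}, {"ax": 0, "ay": 0, "az": 0, "x": 0, "y": 0, "z": 0, "claw": 5}]}}

```text
time_s: 9.55
tool_pos: [0.6048, -0.1552, 0.0136]
tool_rot: [180.0, 0.0, 63.6]
force: [0.6, 0.2, -0.1]
grip_width: 0.013
```

```bash
python3 look.py G side,250,180,370,290,6; python3 - <<'E'
from mats import *
T=fr(cpx([(62,200),(682,67),(722,268),(101,408)],80,205,8),.06,.175,.004)
E
```

```text
9.55 [ 0.6048 -0.1552  0.0136] [179.99   0.    63.62] [ 0.6  0.2 -0.1] 0.013 [-15.  29.  33. 100. -19.  56.  -0.]
[ 0.43772179  0.29599707 12.64560063] 0.8845929304993773
```

View pics/sideGc.png

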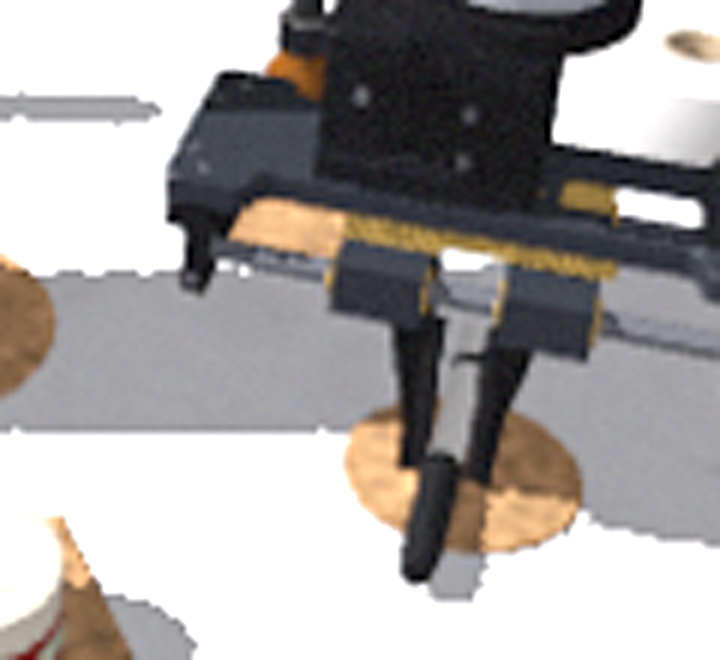

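{"fn": "step_arm", "kwargs": {"series": [{"ax": 0, "ay": 0, "az": 0, "x": 0, "y": 0, "z": 0.03, "claw": 5}, {"ax": 0, "ay": 0, "az": 0, "x": 0, "y": 0, "z": 0.075, "claw": 5}, {"ax": 0, "ay": 0, "az": 0, "x": 0, "y": 0, "z": 0.12, "claw": 5}, {"ax": 0, "ay": 0, "az": 0, "x": 0, "y": 0, "z": 0.15, "claw": 5}, {"ax": 0, "ay": 0, "az": 3, "x": -0.013, "y": 0.035, "z": 0.16, "claw": 5}, {"ax": 0, "ay": 0, "az": 6, "x": -0.026, "y": 0.07, "z": 0.16, "claw": 5}, {"ax": 0, "ay": 0, "az": 9, "x": -0.039, "y": 0.105, "z": 0.16, "claw": 5}, {"ax": 0, "ay": 0, "az": 12, "x": -0.052, "y": 0.14, "z": 0.16, "claw": 5}, {"ax": 0, "ay": 0, "az": 15, "x": -0.065, "y": 0.175, "z": 0.16, "claw": 5}, {"ax": 0, "ay": 0, "az": 18, "x": -0.078, "y": 0.21, "z": 0.16, "claw": 5}, {"ax": 0, "ay": 0, "az": 21, "x": -0.091, "y": 0.245, "z": 0.16, "claw": 5}, {"ax": 0, "ay": 0, "az": 24, "x": -0.104, "y": 0.28, "z": 0.16, "claw": 5}]}}

```text
time_s: 10.8
tool_pos: [0.5, 0.126, 0.1737]
tool_rot: [180.0, -0.0, 87.7]
force: [0.6, -0.3, -0.4]
grip_width: 0.013
```

{"fn": "step_arm", "kwargs": {"series": [{"ax": 0, "ay": 0, "az": 3, "x": -0.013, "y": 0.035, "z": 0, "claw": 5}, {"ax": 0, "ay": 0, "az": 6, "x": -0.026, "y": 0.07, "z": 0, "claw": 5}, {"ax": 0, "ay": 0, "az": 9, "x": -0.039, "y": 0.105, "z": 0, "claw": 5}, {"ax": 0, "ay": 0, "az": 12, "x": -0.052, "y": 0.14, "z": -0.01, "claw": 5}, {"ax": 0, "ay": 0, "az": 15, "x": -0.063, "y": 0.171, "z": -0.04, "claw": 5}, {"ax": 0, "ay": 0, "az": 15, "x": -0.063, "y": 0.171, "z": -0.08, "claw": 5}, {"ax": 0, "ay": 0, "az": 15, "x": -0.063, "y": 0.171, "z": -0.11, "claw": 5}, {"ax": 0, "ay": 0, "az": 15, "x": -0.063, "y": 0.171, "z": -0.13, "claw": 5}, {"ax": 0, "ay": 0, "az": 15, "x": -0.063, "y": 0.171, "z": -0.145, "claw": 5}, {"ax": 0, "ay": 0, "az": 15, "x": -0.063, "y": 0.171, "z": -0.145, "claw": 5}, {"ax": 0, "ay": 0, "az": 15, "x": -0.063, "y": 0.171, "z": -0.145, "claw": 5}, {"ax": 0, "ay": 0, "az": 15, "x": -0.063, "y": 0.171, "z": -0.145, "claw": 5}]}}

```text
time_s: 12.0
tool_pos: [0.4386, 0.2963, 0.0298]
tool_rot: [179.9, -0.1, 102.6]
force: [-0.5, -0.6, -0.2]
grip_width: 0.0134
```

```bash
python3 look.py H side,190,120,310,220,6 top,80,195,230,275,5
```

```text
12.0 [0.4386 0.2963 0.0298] [ 1.7989e+02 -5.0000e-02  1.0261e+02] [-0.5 -0.6 -0.2] 0.0134 [-50.  15.  14. 113.  -5.  52. -20.]
```

View pics/sideHc.png

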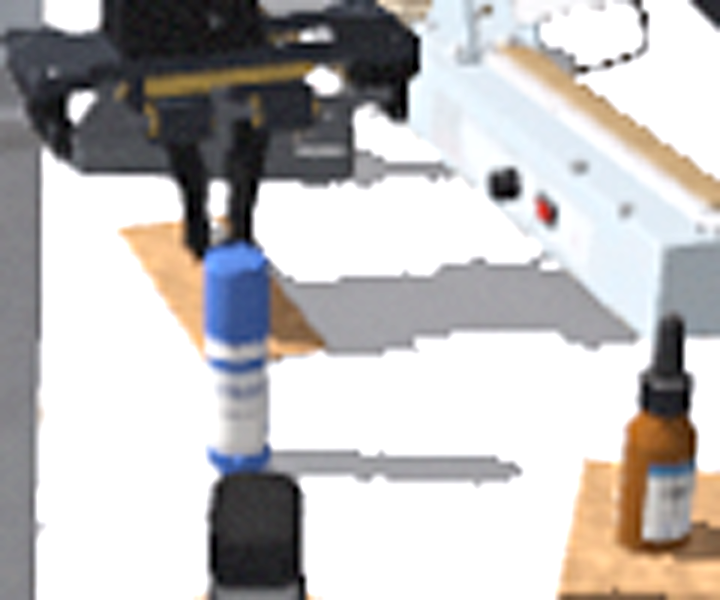

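View pics/topHc.png

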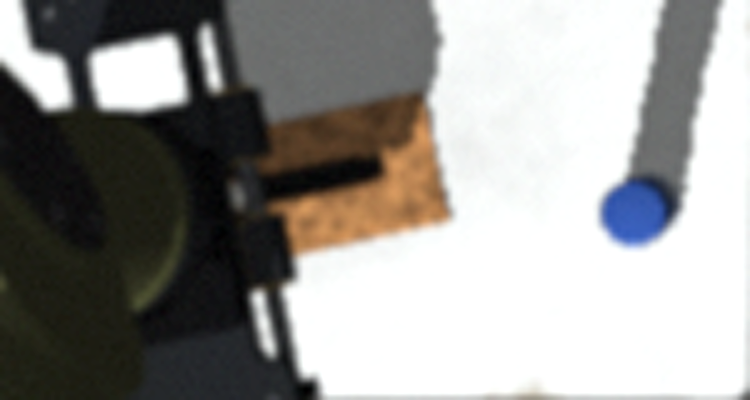

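{"fn": "step_arm", "kwargs": {"series": [{"ax": 0, "ay": 0, "az": 0, "x": 0, "y": 0, "z": -0.008, "claw": 5}, {"ax": 0, "ay": 0, "az": 0, "x": 0, "y": 0, "z": -0.0145, "claw": 5}, {"ax": 0, "ay": 0, "az": 0, "x": 0, "y": 0, "z": -0.0145, "claw": 5}, {"ax": 0, "ay": 0, "az": 0, "x": 0, "y": 0, "z": -0.0145, "claw": 15}, {"ax": 0, "ay": 0, "az": 0, "x": 0, "y": 0, "z": -0.0145, "claw": 30}, {"ax": 0, "ay": 0, "az": 0, "x": 0, "y": 0, "z": -0.0145, "claw": 45}, {"ax": 0, "ay": 0, "az": 0, "x": 0, "y": 0, "z": -0.0145, "claw": 50}, {"ax": 0, "ay": 0, "az": 0, "x": 0, "y": 0, "z": 0.02, "claw": 60}, {"ax": 0, "ay": 0, "az": 0, "x": 0, "y": 0, "z": 0.06, "claw": 100}, {"ax": 0, "ay": 0, "az": 0, "x": 0, "y": 0, "z": 0.1, "claw": 100}, {"ax": 0, "ay": 0, "az": 0, "x": 0, "y": 0, "z": 0.14, "claw": 100}, {"ax": 0, "ay": 0, "az": 0, "x": 0.02, "y": -0.04, "z": 0.15, "claw": 100}]}}

```text
time_s: 13.3
tool_pos: [0.4574, 0.2632, 0.1837]
tool_rot: [179.6, -0.4, 103.2]
force: [1.6, 0.3, 0.5]
grip_width: 0.0693
```

{"fn": "step_arm", "kwargs": {"series": [{"ax": 0, "ay": 0, "az": -1, "x": 0.017, "y": -0.028, "z": 0, "claw": 100}, {"ax": 0, "ay": 0, "az": -2, "x": 0.035, "y": -0.057, "z": 0, "claw": 100}, {"ax": 0, "ay": 0, "az": -4, "x": 0.053, "y": -0.086, "z": 0, "claw": 100}, {"ax": 0, "ay": 0, "az": -5, "x": 0.07, "y": -0.114, "z": 0, "claw": 100}, {"ax": 0, "ay": 0, "az": -6, "x": 0.088, "y": -0.143, "z": 0, "claw": 100}, {"ax": 0, "ay": 0, "az": -7, "x": 0.105, "y": -0.171, "z": 0, "claw": 100}, {"ax": 0, "ay": 0, "az": -8, "x": 0.123, "y": -0.2, "z": 0, "claw": 100}, {"ax": 0, "ay": 0, "az": -10, "x": 0.1405, "y": -0.228, "z": 0, "claw": 100}, {"ax": 0, "ay": 0, "az": -10, "x": 0.1405, "y": -0.228, "z": -0.03, "claw": 100}, {"ax": 0, "ay": 0, "az": -10, "x": 0.1405, "y": -0.228, "z": -0.06, "claw": 100}, {"ax": 0, "ay": 0, "az": -10, "x": 0.1405, "y": -0.228, "z": -0.06, "claw": 100}, {"ax": 0, "ay": 0, "az": -10, "x": 0.1405, "y": -0.228, "z": -0.06, "claw": 100}]}}

```text
time_s: 14.5
tool_pos: [0.5981, 0.0279, 0.1187]
tool_rot: [-180.0, 0.0, 92.6]
force: [-0.5, -0.2, -0.0]
grip_width: 0.0871
```

```bash
python3 look.py I side,250,100,370,240,4 top,80,130,280,275,4
```

```text
14.5 [0.5981 0.0279 0.1187] [-1.7995e+02  2.0000e-02  9.2630e+01] [-0.5 -0.2 -0. ] 0.0871 [-30.  18.  29.  99.  -9.  65.   5.]
```

View pics/sideIc.png

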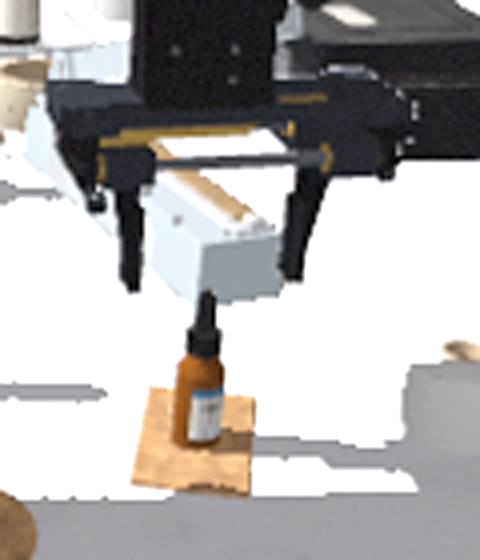

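View pics/topIc.png

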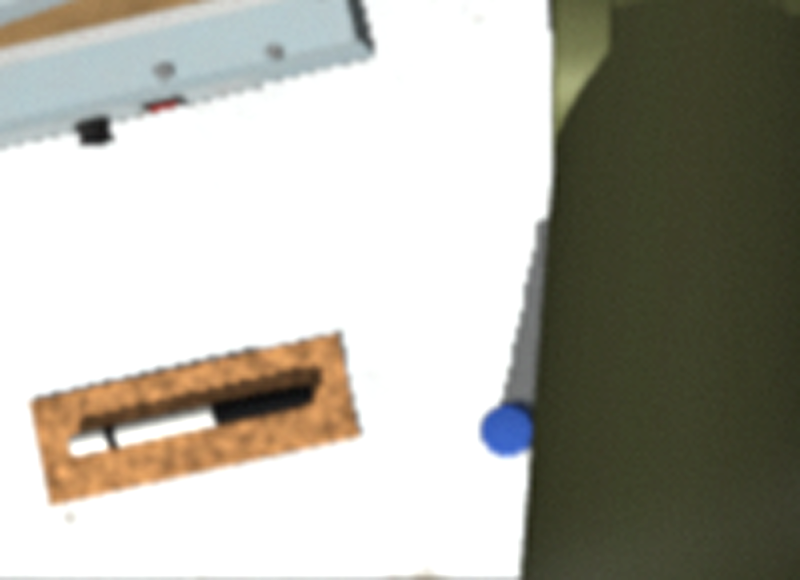

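{"fn": "step_arm", "kwargs": {"series": [{"ax": 0, "ay": 0, "az": 0, "x": 0, "y": 0, "z": -0.02, "claw": 80}, {"ax": 0, "ay": 0, "az": 0, "x": 0, "y": 0, "z": -0.04, "claw": 80}, {"ax": 0, "ay": 0, "az": 0, "x": 0, "y": 0, "z": -0.055, "claw": 80}, {"ax": 0, "ay": 0, "az": 0, "x": 0, "y": 0, "z": -0.065, "claw": 60}, {"ax": 0, "ay": 0, "az": 0, "x": 0, "y": 0, "z": -0.069, "claw": 55}, {"ax": 0, "ay": 0, "az": 0, "x": 0, "y": 0, "z": -0.069, "claw": 55}]}}

```text
time_s: 15.2
tool_pos: [0.5984, 0.0278, 0.0496]
tool_rot: [-180.0, 0.0, 92.6]
force: [0.1, 0.3, -0.2]
grip_width: 0.0536
```

```bash
python3 look.py J side,250,100,370,240,5
```

```text
15.2 [0.5984 0.0278 0.0496] [-1.800e+02  1.000e-02  9.262e+01] [ 0.1  0.3 -0.2] 0.0536 [-28.  22.  28. 103. -12.  58.   7.]
```

View pics/sideJc.png

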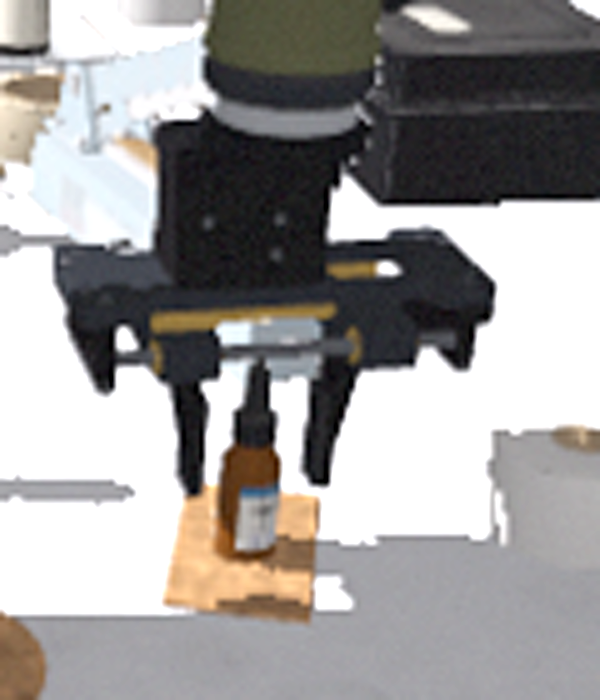

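{"fn": "step_arm", "kwargs": {"series": [{"ax": 0, "ay": 0, "az": 0, "x": 0, "y": 0, "z": 0, "claw": 38}, {"ax": 0, "ay": 0, "az": 0, "x": 0, "y": 0, "z": 0, "claw": 30}, {"ax": 0, "ay": 0, "az": 0, "x": 0, "y": 0, "z": 0, "claw": 25}, {"ax": 0, "ay": 0, "az": 0, "x": 0, "y": 0, "z": 0, "claw": 25}, {"ax": 0, "ay": 0, "az": 0, "x": 0, "y": 0, "z": 0, "claw": 25}, {"ax": 0, "ay": 0, "az": 0, "x": 0, "y": 0, "z": 0, "claw": 25}, {"ax": 0, "ay": 0, "az": 0, "x": 0, "y": 0, "z": 0, "claw": 25}, {"ax": 0, "ay": 0, "az": 0, "x": 0, "y": 0, "z": 0.01, "claw": 25}, {"ax": 0, "ay": 0, "az": 0, "x": 0, "y": 0, "z": 0.025, "claw": 25}, {"ax": 0, "ay": 0, "az": 0, "x": 0, "y": 0, "z": 0.025, "claw": 25}], "squeeze": 20}}

```text
time_s: 16.25
tool_pos: [0.6002, 0.0278, 0.0773]
tool_rot: [179.7, -0.0, 92.6]
force: [-0.2, -1.0, 0.5]
grip_width: 0.0293
```

```bash
python3 look.py K side,250,100,370,240,5
```

```text
16.25 [0.6002 0.0278 0.0773] [ 1.7974e+02 -3.0000e-02  9.2610e+01] [-0.2 -1.   0.5] 0.0293 [-29.  21.  28. 101. -11.  60.   6.]
```

View pics/sideKc.png

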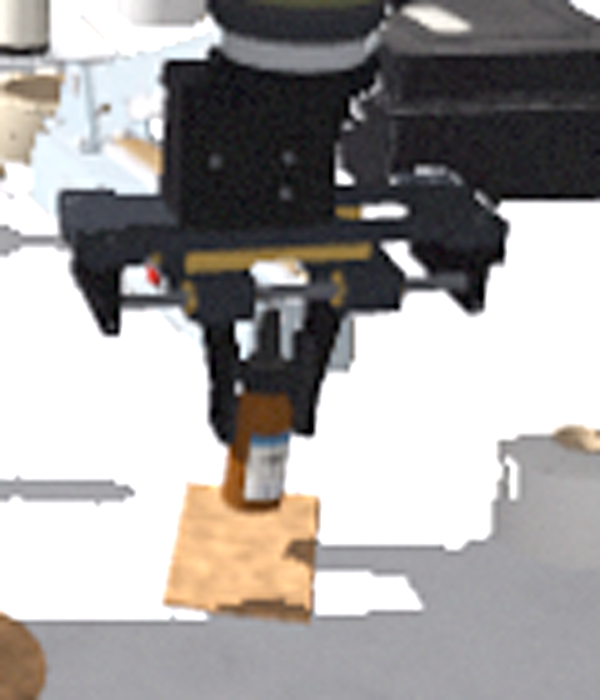

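{"fn": "step_arm", "kwargs": {"series": [{"ax": 0, "ay": 0, "az": 0, "x": 0, "y": 0, "z": 0.03, "claw": 25}, {"ax": 0, "ay": 0, "az": 0, "x": 0.001, "y": -0.02, "z": 0.04, "claw": 25}, {"ax": 0, "ay": 0, "az": 0, "x": 0.003, "y": -0.05, "z": 0.04, "claw": 25}, {"ax": 0, "ay": 0, "az": 0, "x": 0.005, "y": -0.08, "z": 0.04, "claw": 25}, {"ax": 0, "ay": 0, "az": 0, "x": 0.006, "y": -0.11, "z": 0.04, "claw": 25}, {"ax": 0, "ay": 0, "az": 0, "x": 0.008, "y": -0.14, "z": 0.04, "claw": 25}, {"ax": 0, "ay": 0, "az": 0, "x": 0.01, "y": -0.17, "z": 0.03, "claw": 25}, {"ax": 0, "ay": 0, "az": 0, "x": 0.0107, "y": -0.187, "z": 0.015, "claw": 25}, {"ax": 0, "ay": 0, "az": 0, "x": 0.0107, "y": -0.187, "z": -0.005, "claw": 25}, {"ax": 0, "ay": 0, "az": 0, "x": 0.0107, "y": -0.187, "z": -0.015, "claw": 25}, {"ax": 0, "ay": 0, "az": 0, "x": 0.0107, "y": -0.187, "z": -0.015, "claw": 25}, {"ax": 0, "ay": 0, "az": 0, "x": 0.0107, "y": -0.187, "z": -0.015, "claw": 25}]}}

```text
time_s: 17.5
tool_pos: [0.6093, -0.1584, 0.0598]
tool_rot: [180.0, -0.0, 92.7]
force: [-0.0, -0.4, 0.0]
grip_width: 0.0294
```

```bash
python3 look.py L side,270,160,390,280,5 top,205,130,365,280,4
```

```text
17.5 [ 0.6093 -0.1584  0.0598] [ 1.7999e+02 -1.0000e-02  9.2680e+01] [-0.  -0.4  0. ] 0.0294 [-13.  26.  32.  98. -15.  61.  26.]
```

View pics/sideLc.png

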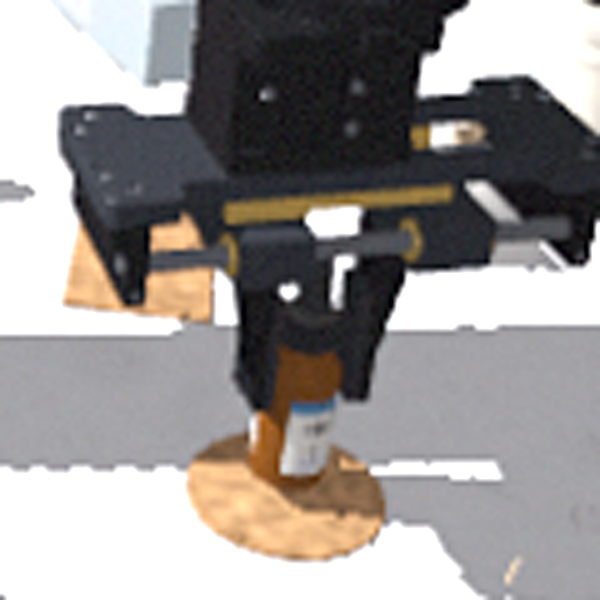

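View pics/topLc.png

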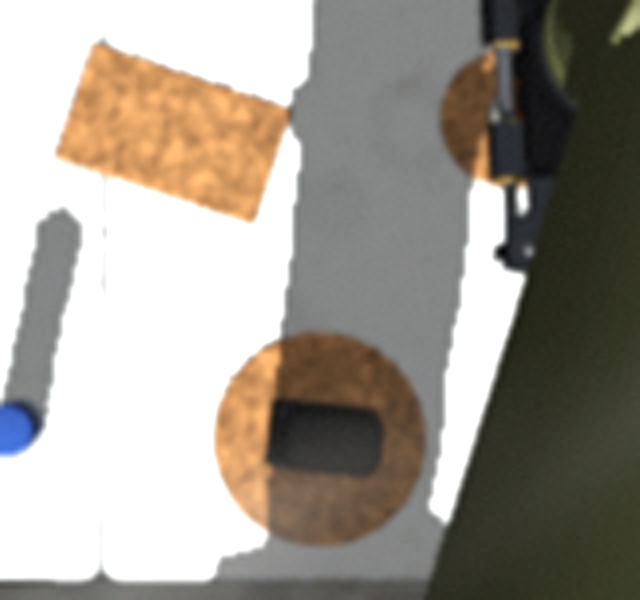

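{"fn": "step_arm", "kwargs": {"series": [{"ax": 0, "ay": 0, "az": 0, "x": 0, "y": 0, "z": -0.005, "claw": 25}, {"ax": 0, "ay": 0, "az": 0, "x": 0, "y": 0, "z": -0.009, "claw": 25}, {"ax": 0, "ay": 0, "az": 0, "x": 0, "y": 0, "z": -0.01, "claw": 25}, {"ax": 0, "ay": 0, "az": 0, "x": 0, "y": 0, "z": -0.01, "claw": 25}]}}

```text
time_s: 18.0
tool_pos: [0.6092, -0.1591, 0.05]
tool_rot: [180.0, -0.0, 92.6]
force: [-0.4, -0.1, 3.3]
grip_width: 0.0296
```

```bash
python3 look.py M side,270,160,390,280,5
```

```text
18.0 [ 0.6092 -0.1591  0.05  ] [ 1.7998e+02 -1.0000e-02  9.2620e+01] [-0.4 -0.1  3.3] 0.0296 [-13.  27.  32.  98. -16.  60.  27.]
```

View pics/sideMc.png

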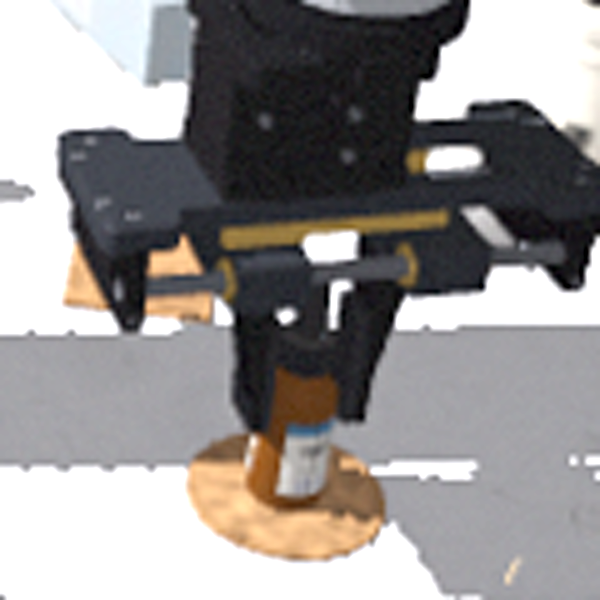

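{"fn": "step_arm", "kwargs": {"series": [{"ax": 0, "ay": 0, "az": 0, "x": 0, "y": 0, "z": 0, "claw": 36}, {"ax": 0, "ay": 0, "az": 0, "x": 0, "y": 0, "z": 0, "claw": 42}, {"ax": 0, "ay": 0, "az": 0, "x": 0, "y": 0, "z": 0, "claw": 55}, {"ax": 0, "ay": 0, "az": 0, "x": 0, "y": 0, "z": 0, "claw": 70}, {"ax": 0, "ay": 0, "az": 0, "x": 0, "y": 0, "z": 0, "claw": 70}, {"ax": 0, "ay": 0, "az": 0, "x": 0, "y": 0, "z": 0.03, "claw": 70}, {"ax": 0, "ay": 0, "az": 0, "x": 0, "y": 0, "z": 0.06, "claw": 70}, {"ax": 0, "ay": 0, "az": 0, "x": 0, "y": 0, "z": 0.095, "claw": 70}, {"ax": 0, "ay": 0, "az": 0, "x": 0, "y": 0, "z": 0.12, "claw": 70}, {"ax": 0, "ay": 0, "az": -2, "x": -0.03, "y": 0.02, "z": 0.12, "claw": 70}, {"ax": 0, "ay": 0, "az": -4, "x": -0.06, "y": 0.04, "z": 0.12, "claw": 80}, {"ax": 0, "ay": 0, "az": -6, "x": -0.09, "y": 0.06, "z": 0.12, "claw": 90}]}}

```text
time_s: 19.25
tool_pos: [0.518, -0.0988, 0.1695]
tool_rot: [180.0, 0.0, 86.5]
force: [0.6, 0.7, 1.0]
grip_width: 0.0699
```

```bash
python3 look.py N side,190,160,370,310,4 top,205,130,405,280,4
```

```text
19.25 [ 0.518  -0.0988  0.1695] [1.7999e+02 1.0000e-02 8.6500e+01] [0.6 0.7 1. ] 0.0699 [-24.   6.  34. 106.  -4.  69.   8.]
```

View pics/sideNc.png

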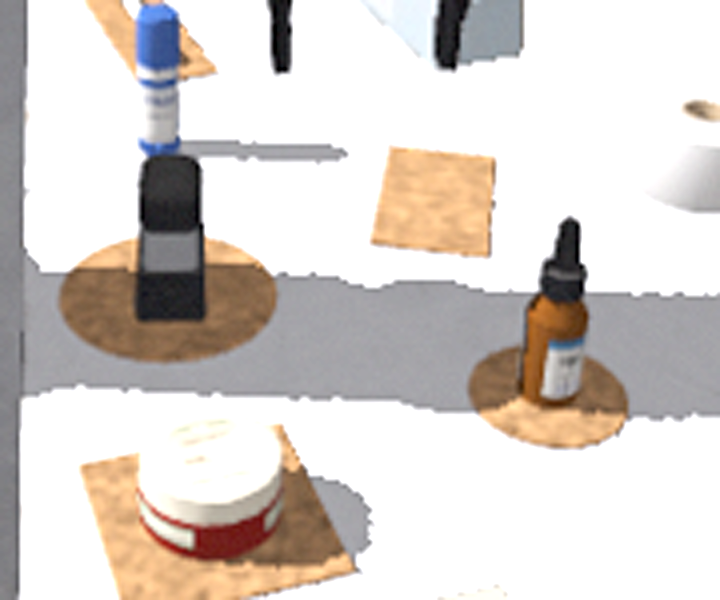

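View pics/topNc.png

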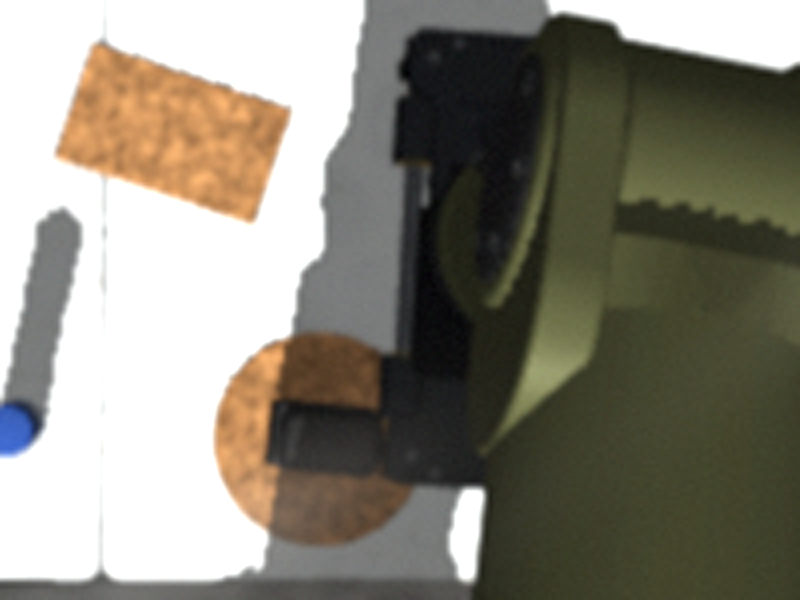

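```bash
python3 - <<'E'
from sil import *
w=unproj('side',cpx([(135.5,320.5),(205.5,318.5)],190,160,4),.004);d=w[1]-w[0];print(w,np.linalg.norm(d),np.degrees(np.arctan2(d[1],d[0])))
t=cv2.imread('pics/topL.png')[:,:,::-1];s=cv2.imread('pics/sideN.png')[:,:,::-1]
b0,b1=(262,222,312,258),(218,190,250,246)
for p in ((.4293,-.05,-6),(.4285,-.05,-3),(.4285,-.0505,-5)):
    pass
def hull(n,parts): return [cv2.convexHull(proj(n,q).astype(np.float32))[:,0] for q in parts]
P_=(.4285,-.0505,-5)
g=lambda q: np.clip((q/255.)**.5*255/1.4,0,255).astype(np.uint8)
crop(g(t),*b0,12,'pics/o1.png',hull('top',stamp(P_)));crop(g(s),*b1,10,'pics/o2.png',hull('side',stamp(P_)))
sm=(.6092,-.1589)
for q in((.6092,-.1589),(.6075,-.1589)):
    print(proj('side',np.array([[*q,.106]])), proj('side',np.array([[q[0]-.015,q[1],.03],[q[0]+.015,q[1],.03]])))
n=[*hull('side',bottle(sm)),proj('side',circ(sm,.04,.004))]
crop(s,290,200,360,280,8,'pics/o3.png',n)
E
```

```text
[[ 0.40868332 -0.07627328  0.004     ]
 [ 0.44576604 -0.07861435  0.004     ]] 0.03715653998987615 -3.612351681140899
[[332.73768821 214.23713381]] [[320.60966649 247.60056308]
 [335.28315285 246.5481612 ]]
[[331.86266472 214.28822005]] [[319.77286928 247.66057929]
 [334.45635816 246.60746001]]
```

View pics/o1.png

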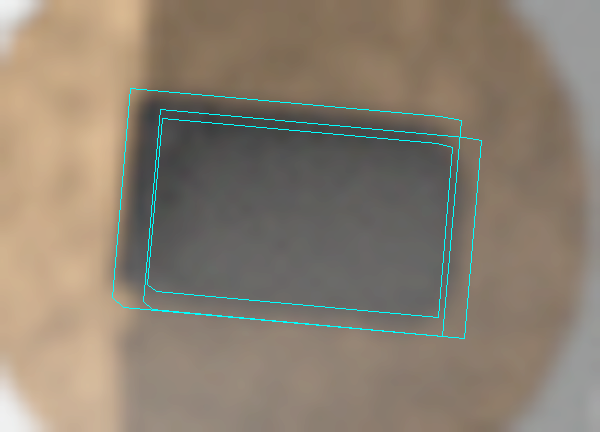

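View pics/o2.png

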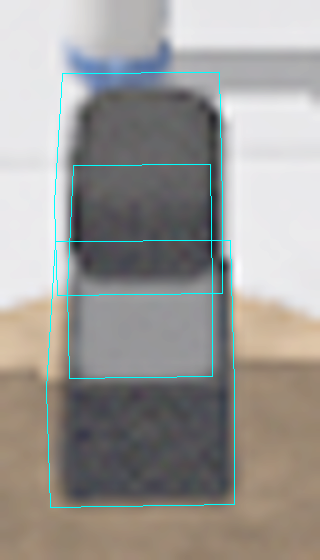

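View pics/o3.png

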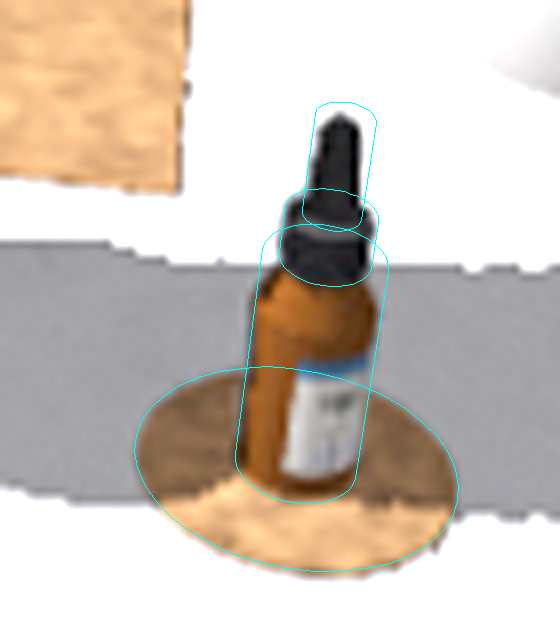

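{"fn": "step_arm", "kwargs": {"series": [{"ax": 0, "ay": 0, "az": -1, "x": -0.03, "y": 0.016, "z": 0, "claw": 100}, {"ax": 0, "ay": 0, "az": -2, "x": -0.06, "y": 0.033, "z": 0, "claw": 100}, {"ax": 0, "ay": 0, "az": -2.5, "x": -0.0895, "y": 0.049, "z": -0.01, "claw": 100}, {"ax": 0, "ay": 0, "az": -2.5, "x": -0.0895, "y": 0.049, "z": -0.04, "claw": 100}, {"ax": 0, "ay": 0, "az": -2.5, "x": -0.0895, "y": 0.049, "z": -0.07, "claw": 100}, {"ax": 0, "ay": 0, "az": -2.5, "x": -0.0895, "y": 0.049, "z": -0.07, "claw": 100}, {"ax": 0, "ay": 0, "az": -2.5, "x": -0.0895, "y": 0.049, "z": -0.07, "claw": 100}]}}

```text
time_s: 20.05
tool_pos: [0.4299, -0.0508, 0.1]
tool_rot: [-180.0, 0.0, 84.1]
force: [1.1, -0.0, 1.1]
grip_width: 0.0869
```

```bash
python3 look.py O side,190,130,290,260,5
```

```text
20.05 [ 0.4299 -0.0508  0.1   ] [-1.7999e+02  4.0000e-02  8.4070e+01] [ 1.1 -0.   1.1] 0.0869 [-28.  -3.  31. 122.   2.  60.  -4.]
```

View pics/sideOc.png

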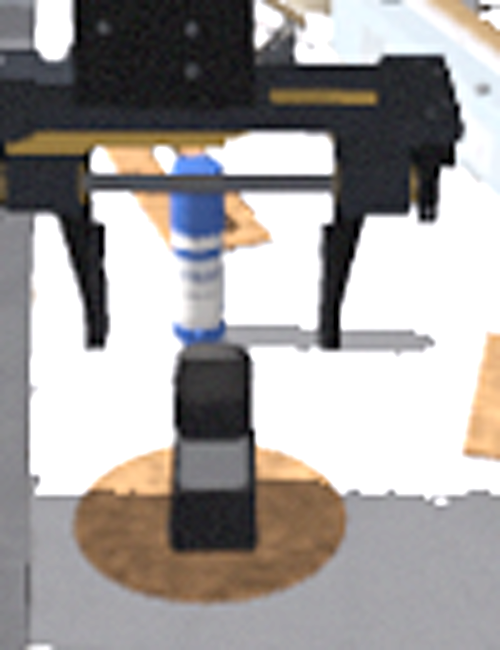

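{"fn": "step_arm", "kwargs": {"series": [{"ax": 0, "ay": 0, "az": 0, "x": 0, "y": 0, "z": -0.02, "claw": 80}, {"ax": 0, "ay": 0, "az": 0, "x": 0, "y": 0, "z": -0.04, "claw": 70}, {"ax": 0, "ay": 0, "az": 0, "x": 0, "y": 0, "z": -0.053, "claw": 60}, {"ax": 0, "ay": 0, "az": 0, "x": 0, "y": 0, "z": -0.055, "claw": 50}, {"ax": 0, "ay": 0, "az": 0, "x": 0, "y": 0, "z": -0.055, "claw": 40}, {"ax": 0, "ay": 0, "az": 0, "x": 0, "y": 0, "z": -0.055, "claw": 25}, {"ax": 0, "ay": 0, "az": 0, "x": 0, "y": 0, "z": -0.055, "claw": 25}, {"ax": 0, "ay": 0, "az": 0, "x": 0, "y": 0, "z": -0.055, "claw": 25}, {"ax": 0, "ay": 0, "az": 0, "x": 0, "y": 0, "z": -0.055, "claw": 25}, {"ax": 0, "ay": 0, "az": 0, "x": 0, "y": 0, "z": -0.055, "claw": 25}, {"ax": 0, "ay": 0, "az": 0, "x": 0, "y": 0, "z": -0.055, "claw": 25}, {"ax": 0, "ay": 0, "az": 0, "x": 0, "y": 0, "z": -0.055, "claw": 25}], "squeeze": 25}}

```text
time_s: 21.3
tool_pos: [0.4302, -0.0501, 0.0453]
tool_rot: [179.9, -0.0, 84.1]
force: [-1.7, 0.3, 6.2]
grip_width: 0.0327
```

```bash
python3 look.py P side,190,130,290,260,5
```

```text
21.3 [ 0.4302 -0.0501  0.0453] [ 1.7993e+02 -2.0000e-02  8.4120e+01] [-1.7  0.3  6.2] 0.0327 [-28.   2.  32. 125.  -2.  53.  -1.]
```

View pics/sidePc.png

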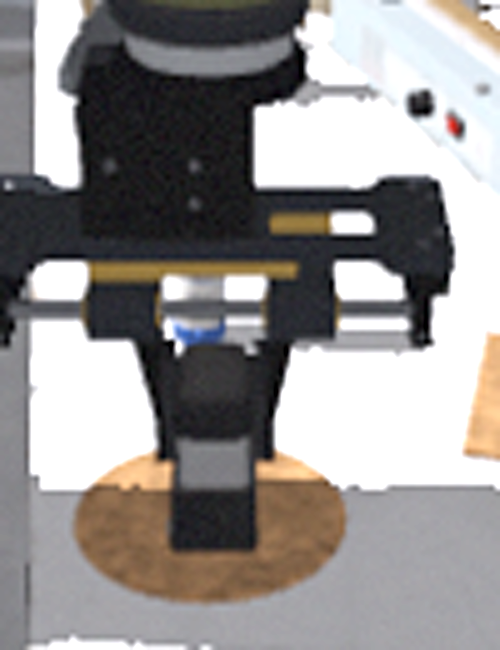

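{"fn": "step_arm", "kwargs": {"series": [{"ax": 0, "ay": 0, "az": 0, "x": 0, "y": 0, "z": 0.01, "claw": 25}, {"ax": 0, "ay": 0, "az": 0, "x": 0, "y": 0, "z": 0.03, "claw": 25}, {"ax": 0, "ay": 0, "az": 0, "x": 0, "y": 0, "z": 0.05, "claw": 25}, {"ax": 0, "ay": 0, "az": 0, "x": 0, "y": 0, "z": 0.05, "claw": 25}]}}

```text
time_s: 21.75
tool_pos: [0.4315, -0.0502, 0.0971]
tool_rot: [179.7, -0.1, 84.1]
force: [-0.1, 0.3, -1.2]
grip_width: 0.0327
```

```bash
python3 look.py Q side,190,130,290,260,5
```

```text
21.75 [ 0.4315 -0.0502  0.0971] [ 1.7971e+02 -8.0000e-02  8.4110e+01] [-0.1  0.3 -1.2] 0.0327 [-29.  -3.  31. 123.   2.  59.  -4.]
```

View pics/sideQc.png

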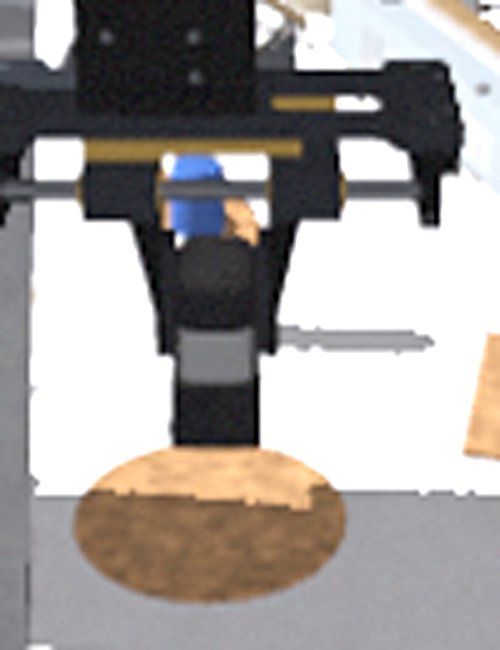

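{"fn": "step_arm", "kwargs": {"series": [{"ax": 0, "ay": 0, "az": -2, "x": 0.028, "y": 0.014, "z": 0.01, "claw": 25}, {"ax": 0, "ay": 0, "az": -4, "x": 0.056, "y": 0.027, "z": 0.01, "claw": 25}, {"ax": 0, "ay": 0, "az": -6, "x": 0.084, "y": 0.041, "z": 0.01, "claw": 25}, {"ax": 0, "ay": 0, "az": -8, "x": 0.113, "y": 0.054, "z": 0.01, "claw": 25}, {"ax": 0, "ay": 0, "az": -10, "x": 0.141, "y": 0.068, "z": 0, "claw": 25}, {"ax": 0, "ay": 0, "az": -12.5, "x": 0.169, "y": 0.081, "z": -0.01, "claw": 25}, {"ax": 0, "ay": 0, "az": -12.5, "x": 0.169, "y": 0.081, "z": -0.03, "claw": 25}, {"ax": 0, "ay": 0, "az": -12.5, "x": 0.169, "y": 0.081, "z": -0.04, "claw": 25}, {"ax": 0, "ay": 0, "az": -12.5, "x": 0.169, "y": 0.081, "z": -0.04, "claw": 25}, {"ax": 0, "ay": 0, "az": -12.5, "x": 0.169, "y": 0.081, "z": -0.04, "claw": 25}]}}

```text
time_s: 22.8
tool_pos: [0.5978, 0.0301, 0.0543]
tool_rot: [-180.0, 0.0, 71.6]
force: [0.4, 0.5, -1.1]
grip_width: 0.033
```

```bash
python3 look.py R side,250,130,350,260,5 top,205,130,365,280,4
```

```text
22.8 [0.5978 0.0301 0.0543] [-1.7995e+02  4.0000e-02  7.1560e+01] [ 0.4  0.5 -1.1] 0.033 [-29.  22.  29. 103. -12.  58. -14.]
```

View pics/sideRc.png

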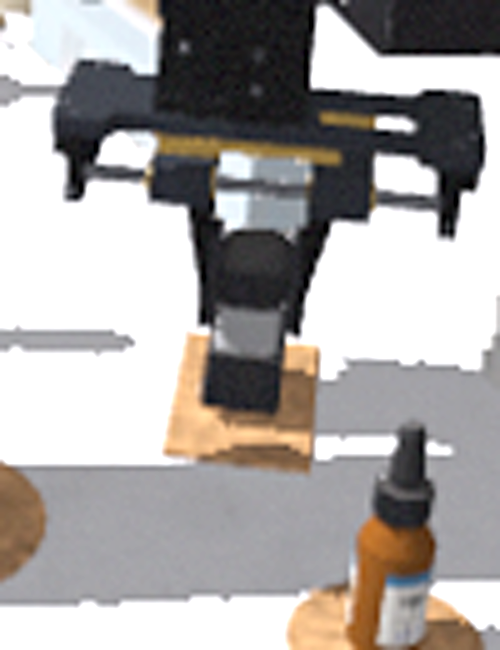

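View pics/topRc.png

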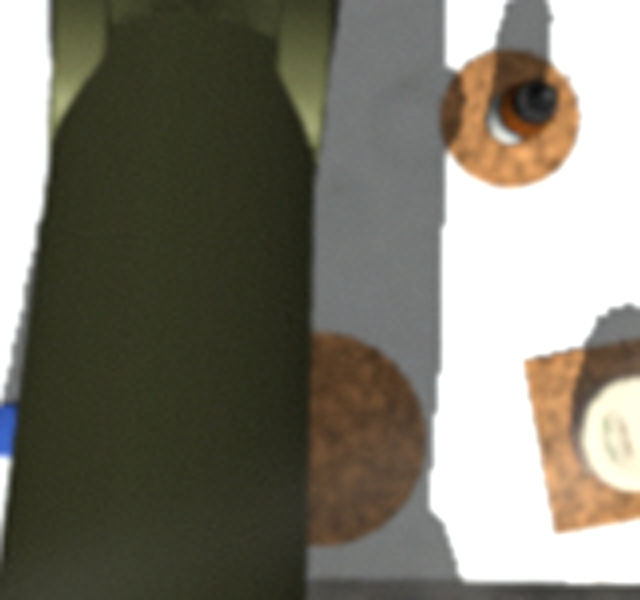

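{"fn": "step_arm", "kwargs": {"series": [{"ax": 0, "ay": 0, "az": 0, "x": 0, "y": 0, "z": -0.005, "claw": 25}, {"ax": 0, "ay": 0, "az": 0, "x": 0, "y": 0, "z": -0.0095, "claw": 25}, {"ax": 0, "ay": 0, "az": 0, "x": 0, "y": 0, "z": -0.0095, "claw": 25}, {"ax": 0, "ay": 0, "az": 0, "x": 0, "y": 0, "z": -0.0095, "claw": 25}]}}

```text
time_s: 23.3
tool_pos: [0.5985, 0.0309, 0.0453]
tool_rot: [180.0, -0.0, 71.6]
force: [-0.7, -0.1, 0.8]
grip_width: 0.0324
```

{"fn": "step_arm", "kwargs": {"series": [{"ax": 0, "ay": 0, "az": 0, "x": 0, "y": 0, "z": 0, "claw": 42}, {"ax": 0, "ay": 0, "az": 0, "x": 0, "y": 0, "z": 0, "claw": 55}, {"ax": 0, "ay": 0, "az": 0, "x": 0, "y": 0, "z": 0, "claw": 70}, {"ax": 0, "ay": 0, "az": 0, "x": 0, "y": 0, "z": 0, "claw": 70}, {"ax": 0, "ay": 0, "az": 0, "x": 0, "y": 0, "z": 0, "claw": 70}, {"ax": 0, "ay": 0, "az": 0, "x": 0, "y": 0, "z": 0.03, "claw": 70}, {"ax": 0, "ay": 0, "az": 0, "x": 0, "y": 0, "z": 0.07, "claw": 80}, {"ax": 0, "ay": 0, "az": 0, "x": 0, "y": 0, "z": 0.11, "claw": 100}, {"ax": 0, "ay": 0, "az": -2, "x": -0.02, "y": -0.03, "z": 0.12, "claw": 100}, {"ax": 0, "ay": 0, "az": -3, "x": -0.04, "y": -0.065, "z": 0.12, "claw": 100}, {"ax": 0, "ay": 0, "az": -4, "x": -0.06, "y": -0.1, "z": 0.12, "claw": 100}, {"ax": 0, "ay": 0, "az": -5, "x": -0.08, "y": -0.135, "z": 0.12, "claw": 100}]}}

```text
time_s: 24.5
tool_pos: [0.5177, -0.1055, 0.1653]
tool_rot: [180.0, -0.0, 66.6]
force: [0.1, 0.1, 1.2]
grip_width: 0.0865
```

{"fn": "step_arm", "kwargs": {"series": [{"ax": 0, "ay": 0, "az": 0, "x": -0.02, "y": -0.04, "z": 0, "claw": 100}, {"ax": 0, "ay": 0, "az": 0, "x": -0.04, "y": -0.075, "z": 0, "claw": 100}, {"ax": 0, "ay": 0, "az": 0, "x": -0.06, "y": -0.105, "z": 0, "claw": 100}, {"ax": 0, "ay": 0, "az": 0, "x": -0.07, "y": -0.12, "z": 0, "claw": 100}, {"ax": 0, "ay": 0, "az": 0, "x": -0.07, "y": -0.12, "z": 0, "claw": 100}]}}

```text
time_s: 25.0
tool_pos: [0.4467, -0.2272, 0.1654]
tool_rot: [180.0, -0.0, 66.3]
force: [0.4, 0.7, 0.1]
grip_width: 0.087
```

```bash
python3 look.py S side,190,160,370,310,4 top,205,130,405,280,4
```

```text
25.0 [ 0.4467 -0.2272  0.1654] [179.97  -0.    66.28] [0.4 0.7 0.1] 0.087 [-17.   2.  43. 110.  -2.  68.   2.]
```

View pics/sideSc.png

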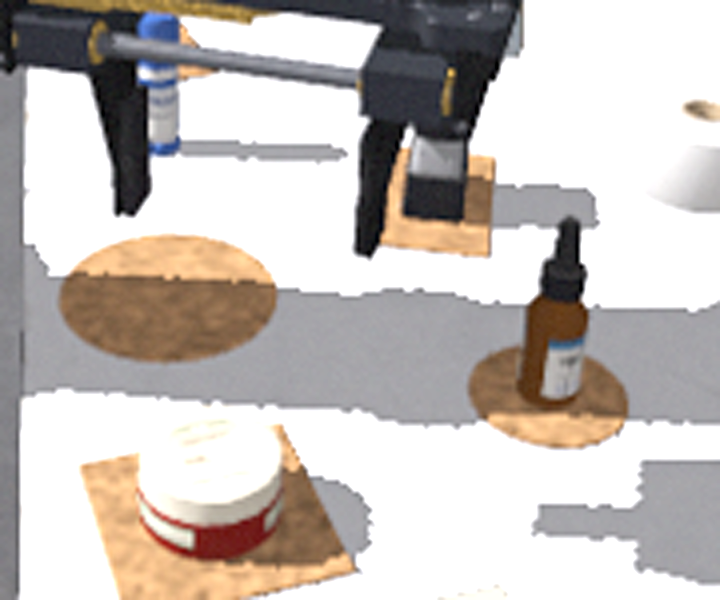

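View pics/topSc.png

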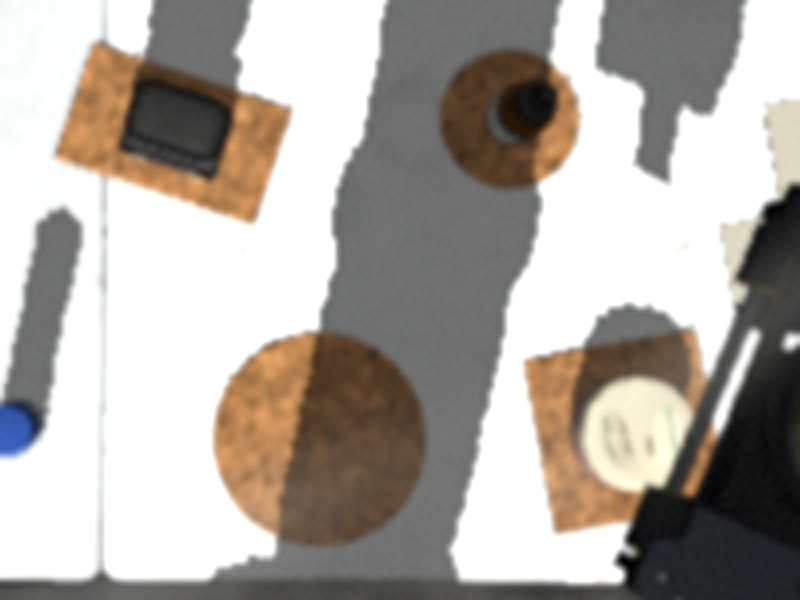

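```bash
python3 - <<'E'
from sil import *
t=cv2.imread('pics/topS.png')[:,:,::-1];s=cv2.imread('pics/sideS.png')[:,:,::-1]
def hull(n,parts): return [cv2.convexHull(proj(n,q).astype(np.float32))[:,0] for q in parts]
R=(.5986,.0313,-18.4);g=lambda q: np.clip((q/255.)**.6*255/1.4,0,255).astype(np.uint8)
crop(g(t),210,130,290,190,10,'pics/u1.png',hull('top',stamp(R))+[proj('top',rect(R,.07,.12,R[2],.004))])
crop(g(s),270,170,330,230,10,'pics/u2.png',hull('side',stamp(R))+[proj('side',rect(R,.07,.12,R[2],.004))])
pc=unproj('top',cpx([(637.5,434)],205,130,4),.038);print(pc)
lg=unproj('top',cpx([(320,438.5)],205,130,4),.004);print(lg)
sm=(.6092,-.1589)
crop(g(t),300,130,360,190,10,'pics/u3.png',hull('top',bottle(sm))+[proj('top',circ(sm,.04,.004))])
E
```

```text
[[ 0.43193932 -0.21969257  0.038     ]]
[[ 0.42741936 -0.05065321  0.004     ]]
```

View pics/u1.png

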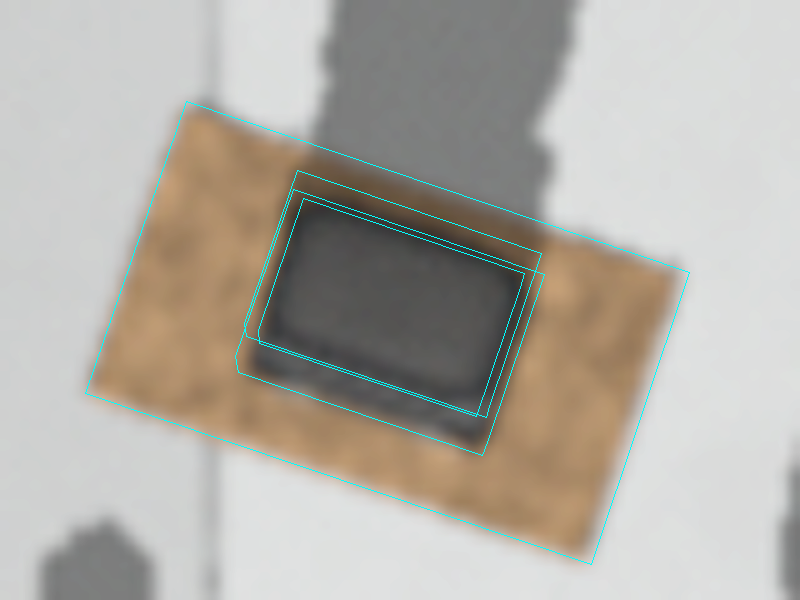

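View pics/u3.png

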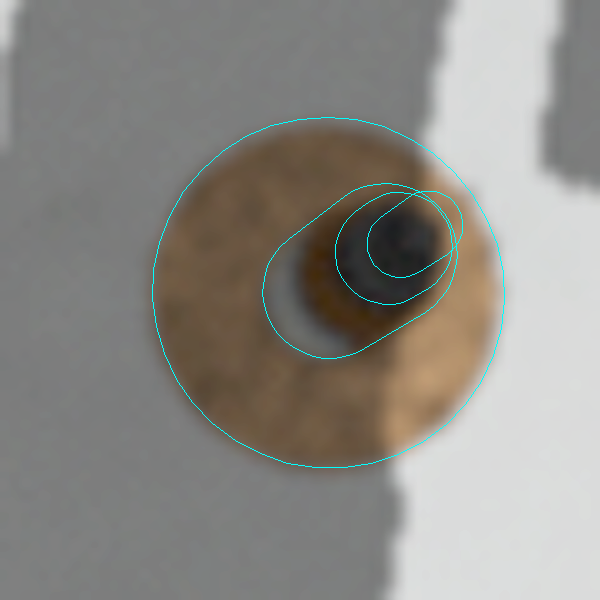

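View pics/u2.png

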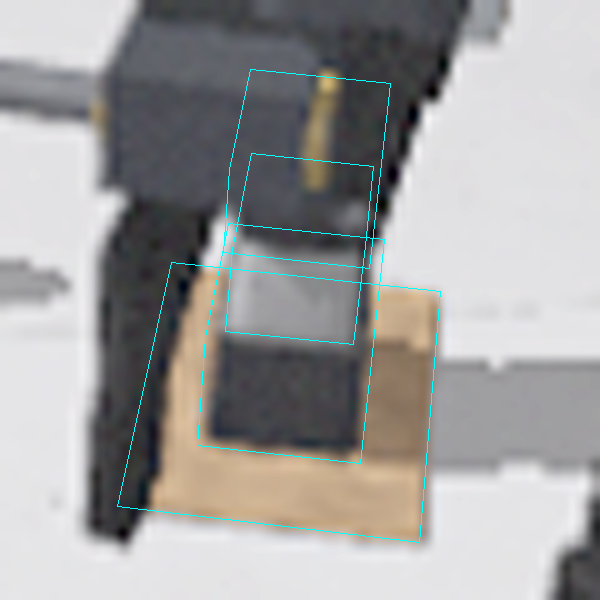

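{"fn": "step_arm", "kwargs": {"series": [{"ax": 0, "ay": 0, "az": 0, "x": -0.0165, "y": 0.003, "z": -0.03, "claw": 100}, {"ax": 0, "ay": 0, "az": 0, "x": -0.0165, "y": 0.003, "z": -0.07, "claw": 100}, {"ax": 0, "ay": 0, "az": 0, "x": -0.0165, "y": 0.003, "z": -0.1, "claw": 100}, {"ax": 0, "ay": 0, "az": 0, "x": -0.0165, "y": 0.003, "z": -0.115, "claw": 100}, {"ax": 0, "ay": 0, "az": 0, "x": -0.0165, "y": 0.003, "z": -0.13, "claw": 100}, {"ax": 0, "ay": 0, "az": 0, "x": -0.0165, "y": 0.003, "z": -0.14, "claw": 100}, {"ax": 0, "ay": 0, "az": 0, "x": -0.0165, "y": 0.003, "z": -0.146, "claw": 100}, {"ax": 0, "ay": 0, "az": 0, "x": -0.0165, "y": 0.003, "z": -0.146, "claw": 80}, {"ax": 0, "ay": 0, "az": 0, "x": -0.0165, "y": 0.003, "z": -0.146, "claw": 60}, {"ax": 0, "ay": 0, "az": 0, "x": -0.0165, "y": 0.003, "z": -0.146, "claw": 60}, {"ax": 0, "ay": 0, "az": 0, "x": -0.0165, "y": 0.003, "z": -0.146, "claw": 60}, {"ax": 0, "ay": 0, "az": 0, "x": -0.0165, "y": 0.003, "z": -0.146, "claw": 60}], "squeeze": 20}}

```text
time_s: 26.3
tool_pos: [0.4326, -0.2214, 0.0197]
tool_rot: [179.9, -0.0, 66.6]
force: [-0.2, 0.1, 3.3]
grip_width: 0.0622
```

{"fn": "step_arm", "kwargs": {"series": [{"ax": 0, "ay": 0, "az": 0, "x": 0, "y": 0, "z": 0, "claw": 60}, {"ax": 0, "ay": 0, "az": 0, "x": 0, "y": 0, "z": 0, "claw": 60}]}}

```text
time_s: 26.5
tool_pos: [0.4326, -0.2213, 0.0197]
tool_rot: [179.9, -0.0, 66.6]
force: [-1.1, 1.6, 5.2]
grip_width: 0.0624
```

```bash
python3 look.py T side,190,190,310,310,5
```

```text
26.5 [ 0.4326 -0.2213  0.0197] [ 1.7994e+02 -2.0000e-02  6.6610e+01] [-1.1  1.6  5.2] 0.0624 [-14.  13.  42. 120. -12.  51.  11.]
```

View pics/sideTc.png

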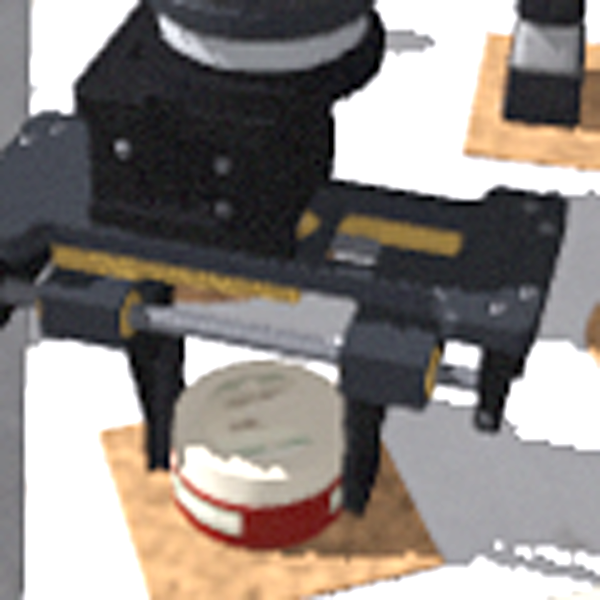

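{"fn": "step_arm", "kwargs": {"series": [{"ax": 0, "ay": 0, "az": 0, "x": 0, "y": 0, "z": 0.02, "claw": 60}, {"ax": 0, "ay": 0, "az": 0, "x": 0, "y": 0, "z": 0.05, "claw": 60}, {"ax": 0, "ay": 0, "az": 3, "x": 0.01, "y": 0.03, "z": 0.06, "claw": 60}, {"ax": 0, "ay": 0, "az": 6, "x": 0.015, "y": 0.06, "z": 0.06, "claw": 60}, {"ax": 0, "ay": 0, "az": 9, "x": 0.015, "y": 0.09, "z": 0.06, "claw": 60}, {"ax": 0, "ay": 0, "az": 12, "x": 0.01, "y": 0.12, "z": 0.06, "claw": 60}, {"ax": 0, "ay": 0, "az": 15, "x": 0, "y": 0.15, "z": 0.05, "claw": 60}, {"ax": 0, "ay": 0, "az": 16, "x": -0.005, "y": 0.1705, "z": 0.035, "claw": 60}, {"ax": 0, "ay": 0, "az": 16, "x": -0.005, "y": 0.1705, "z": 0.015, "claw": 60}, {"ax": 0, "ay": 0, "az": 16, "x": -0.005, "y": 0.1705, "z": 0.01, "claw": 60}, {"ax": 0, "ay": 0, "az": 16, "x": -0.005, "y": 0.1705, "z": 0.01, "claw": 60}, {"ax": 0, "ay": 0, "az": 16, "x": -0.005, "y": 0.1705, "z": 0.01, "claw": 60}]}}

```text
time_s: 27.75
tool_pos: [0.4274, -0.0514, 0.0296]
tool_rot: [180.0, 0.0, 82.5]
force: [-0.0, 0.2, -0.4]
grip_width: 0.0624
```

```bash
python3 look.py U side,190,160,310,280,5
```

```text
27.75 [ 0.4274 -0.0514  0.0296] [1.7996e+02 2.0000e-02 8.2540e+01] [-0.   0.2 -0.4] 0.0624 [-29.   4.  33. 126.  -3.  50.  -1.]
```

View pics/sideUc.png

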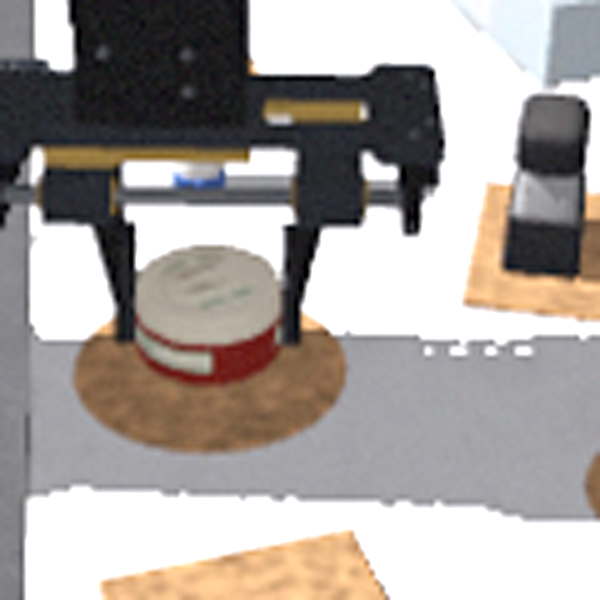

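{"fn": "step_arm", "kwargs": {"series": [{"ax": 0, "ay": 0, "az": 0, "x": 0, "y": 0.0005, "z": -0.005, "claw": 60}, {"ax": 0, "ay": 0, "az": 0, "x": 0, "y": 0.0005, "z": -0.0095, "claw": 60}, {"ax": 0, "ay": 0, "az": 0, "x": 0, "y": 0.0005, "z": -0.0095, "claw": 60}, {"ax": 0, "ay": 0, "az": 0, "x": 0, "y": 0.0005, "z": -0.0095, "claw": 75}, {"ax": 0, "ay": 0, "az": 0, "x": 0, "y": 0.0005, "z": -0.0095, "claw": 100}, {"ax": 0, "ay": 0, "az": 0, "x": 0, "y": 0.0005, "z": -0.0095, "claw": 100}, {"ax": 0, "ay": 0, "az": 0, "x": 0, "y": 0.0005, "z": -0.0095, "claw": 100}, {"ax": 0, "ay": 0, "az": 0, "x": 0, "y": 0.0005, "z": -0.0095, "claw": 100}, {"ax": 0, "ay": 0, "az": 0, "x": 0, "y": 0.0005, "z": 0.02, "claw": 100}, {"ax": 0, "ay": 0, "az": 0, "x": 0, "y": 0.0005, "z": 0.06, "claw": 100}, {"ax": 0, "ay": 0, "az": 0, "x": 0, "y": 0.0005, "z": 0.1, "claw": 100}, {"ax": 0, "ay": 0, "az": 0, "x": 0, "y": 0.0005, "z": 0.14, "claw": 100}]}}

```text
time_s: 29.0
tool_pos: [0.4267, -0.0503, 0.1707]
tool_rot: [180.0, -0.0, 82.6]
force: [0.5, 1.4, -0.8]
grip_width: 0.0872
```

{"fn": "step_arm", "kwargs": {"series": [{"ax": 0, "ay": 0, "az": -3, "x": 0.02, "y": -0.03, "z": 0.03, "claw": 100}, {"ax": 0, "ay": 0, "az": -6, "x": 0.03, "y": -0.065, "z": 0.05, "claw": 100}, {"ax": 0, "ay": 0, "az": -9, "x": 0.03, "y": -0.1, "z": 0.05, "claw": 100}, {"ax": 0, "ay": 0, "az": -12, "x": 0.03, "y": -0.135, "z": 0.05, "claw": 100}, {"ax": 0, "ay": 0, "az": -15, "x": 0.02, "y": -0.17, "z": 0.05, "claw": 100}, {"ax": 0, "ay": 0, "az": -18, "x": 0.01, "y": -0.205, "z": 0.05, "claw": 100}, {"ax": 0, "ay": 0, "az": -20, "x": 0, "y": -0.24, "z": 0.05, "claw": 100}, {"ax": 0, "ay": 0, "az": -20, "x": 0, "y": -0.26, "z": 0.05, "claw": 100}, {"ax": 0, "ay": 0, "az": -20, "x": 0, "y": -0.26, "z": 0.05, "claw": 100}]}}

```text
time_s: 29.9
tool_pos: [0.4256, -0.3135, 0.2192]
tool_rot: [180.0, 0.1, 62.3]
force: [0.0, -0.4, 0.0]
grip_width: 0.0873
```

```bash
python3 look.py V side,190,130,370,280,4 top,205,130,405,280,4
python3 - <<'E'
from sil import *
t=cv2.imread('pics/topV.png')[:,:,::-1];s=cv2.imread('pics/sideV.png')[:,:,::-1]
def hull(n,parts): return [cv2.convexHull(proj(n,q).astype(np.float32))[:,0] for q in parts]
R=(.5986,.0313,-18.4);T=(.4378,.296,12.7);sm=(.6092,-.1589);lg=(.4273,-.0505)
for n,im in(('top',t),('side',s)):
    p=sum([hull(n,o) for o in(stamp(R),marker(T),bottle(sm),pot(lg),glue((.4353,.1161)))],[])+[proj(n,o) for o in(rect(R,.07,.12,R[2],.004),rect(T,.06,.175,T[2],.004),circ(sm,.04,.004),circ(lg,.06,.004))]
    crop(im,*((80,130,360,280) if n=='top' else (190,140,340,270)),2.8 if n=='top' else 4.5,f'pics/v_{n}.png',p)
E
```

```text
29.9 [ 0.4256 -0.3135  0.2192] [1.7996e+02 1.2000e-01 6.2290e+01] [ 0.  -0.4  0. ] 0.0873 [-15.   4.  51. 103.  -3.  74.   9.]
```

View pics/topVc.png

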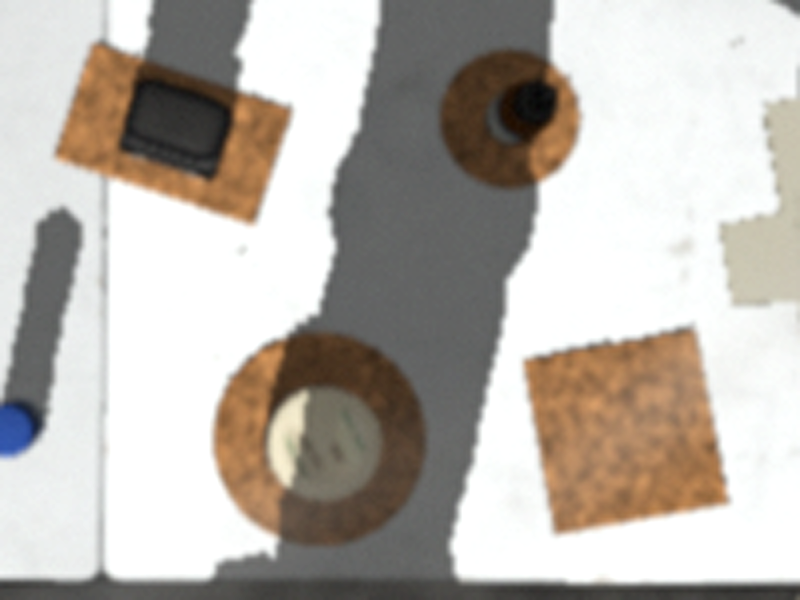

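View pics/v_top.png

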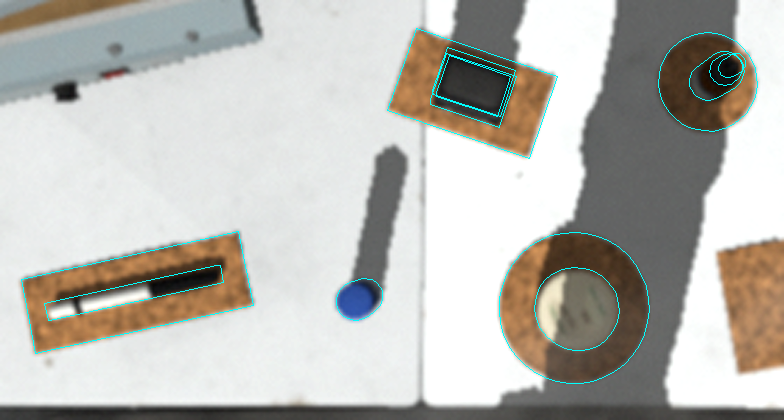

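View pics/v_side.png

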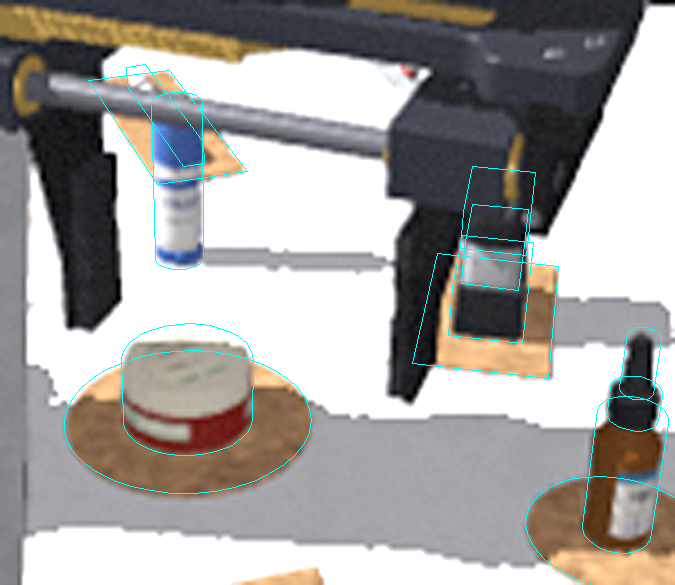

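```bash
python3 -c "
from cell import workorder
print(workorder.sign_off())"
```

```text
the job is handed in; nothing more can be done
None
```

All four things are now on their own mats, and I handed the job in at about 30 s of the 144 s allowed. I parked the pot on the square mat. Then I moved the marker to the long narrow mat, the bottle to the small round mat, the stamp to the rectangular mat and the pot to the large round mat.

- **Position and alignment:** My last top and side pictures, with the expected shapes drawn over them, show each thing within about 1–2 mm of its mat's middle. The marker lines up with its mat's long side to within about 1°. I checked the stamp's line-up only by the overlay and the commanded grip angle, and it looked good.
- **Upright and bystander:** The pot, bottle and stamp stand upright. The glue stick looks unmoved against its starting outline. The gripper was clear of everything, about 0.2 m above the table.
- **Small disagreement:** The side view puts the pot and stamp about one pixel (2 mm) off the top view. That is within the stated calibration error, so I did not correct it.
- **Different grip:** I held the stamp by its head and the bottle near the top of the glass, higher than the task described. The long fingers and low gripper body left no room at the suggested heights. The largest force I read during the job was about 6 N.

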